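Load the weld cradle and latch the guard door

ROBOT

A 7-joint arm with a two-finger parallel gripper is mounted at the origin on the work surface. World frame = base frame: x ahead of the robot, y to its left, z up, the work surface at z = 0. Lengths are in mm, angles in rad, forces in N, time in s.
With the tool pointing down it reaches from about 425 to 950 mm from the base axis. Payload 16.7 kg.
Tool frame: the origin (TCP) lies at the very end of the fingers, on their centre line; the grasp point (between the pads) lies r.pinch_z behind it (r.pinch_z is the distance from the TCP to the grasp point, in mm); z points along the fingers, y is the direction in which the jaws open and shut (so a half turn about z gives the same grasp; the last joint's range is limited). The gripper opens to 94 mm and grips with 3 to 60 N. Pads are 16 mm wide; open, the fingers measure 119 mm over their backs; the gripper's body (75 mm by 177 mm) begins 78 mm behind the grasp point.
Start: joints at [-1.339, 0.426, 0.074, 1.606, -0.034, 1.111, -0.067], TCP at [251.498, 626.355, 166.167] pointing down, gripper open.
Joint ranges: [-2.85, 2.85], [-0.5, 2.14], [-1.23, 1.37], [0.21, 2.46], [-1.02, 4.16], [0.16, 2.05], [-2.73, 2.73]. Speed limits (rad/s): [1.89, 1.89, 2.39, 2.39, 3.01, 3.01, 3.01].

INTERFACE

Orientations are given as a unit quaternion [w, x, y, z].
In Python, from workcell import r gives the robot as it stands. The module is installed in compiled form; this text tells all that it offers.
- The arm moves only by the tool apply_moves, never from a script. Its argument "motion" is a list of rows, each an object of numbers: "tx", "ty", "tz": the shift along the tool's x, y, z in cm; "spin": the turn about the tool's z in degrees; "fingers": the finger opening in cm, from 0 to 9.4. In form: [{"tx": .., "ty": .., "tz": .., "spin": .., "fingers": ..}, ...]. A call has 1 to 20 rows; each row shifts and turns the pose as measured when the row begins, along the tool's axes as they then stand; what a row does not reach is not made up. A row lasts 1/10 s, in which the tool goes at most 50 mm and 8.59 degrees, less where a joint would pass 70% of its speed; a pose out of reach is approached as far as the arm can. A call is refused whole if a number of a shift passes 5 or a number of a turn 8.59, either way. A call with a gripper value outside its range is refused whole. The fingers move at their own pace and stop on an object; the grip force is fixed at half the most. Time passes only in rows, so rows that do not move let the fingers close. It gives the time, the measured TCP pose, the force and the opening at its end, in the units of the state.
- r.sense(): the state, without advancing time (a new reading comes with each control period).
- r.capture(name): name is "side" or "top" or "wrist"; returns a dict with "pixels" (400x640x3 uint8, blue, green, red), "fx", "fy", "cx", "cy" (pixels), "distortion" ([k1, k2, p1, p2, k3] as OpenCV has them; the pictures are not rectified), "origin" and "orientation" of the camera in the world. Camera axes: x right, y down, z forward; pixel columns grow to the right and rows downward; lengths in mm; the calibration is good to about 2 mm. A picture is of the moment at which its call begins. There is no depth.
- r.sign_off(): hands the job in, once; it reports no verdict.
The state is a dict: "t": time; "qpos": joint angles; "qvel": joint speeds; "tau": joint torques, N m; "tcp_pos": TCP position; "tcp_rot": TCP orientation; "wrist_force": force on the tool from outside, world axes, zero at the start; "torque": the same for the moment, N m; "grip_width": finger opening in mm.
Only numpy, scipy, OpenCV 4.12 (cv2) and the standard library are available. Lean on these libraries where they do the work, as an engineer would, in place of code of your own. Each camera call takes 0.05 s, during which the arm holds its last target.

TASK

Take the longer of the two steel tubes off its rest and lay it level in both V-blocks of the cradle inside the open-topped guard box, about centred end to end. Then swing the guard's door shut until its sprung tongue rides over the strike pin and snaps in behind it, so that the door stays latched. Leave the short tube, the tin, the spanner and the brass block where they are.

Things in the scene. Friction and masses are not known exactly. Their poses are not given: they have to be found in the camera images.
- tube_center (a point): The long tube: plain steel, 25 mm diameter, 130 mm long, about 0.16 kg. The point is its centre; its y axis runs along the tube (either end may lead). At the start it lies level on one of two identical V-rests, the nearer or the farther one, with its axis 48 mm above the table.
- rest_a: The V-rest under the long tube, fixed; 50 x 90 mm, origin at the middle of its underside, y along the tube. Two V-blocks 33 mm either side of its middle, each 12 mm thick along y, so 54 mm between them is clear down to the rest's 5 mm base.
- offcut_center (a point): The short tube, to be left alone: same steel, 25 mm diameter, only 85 mm long. The point is its centre, y along the tube. It lies on the other, identical V-rest.
- cradle (a point): Where the long tube's centre must come to lie: a point fixed to the guard box, 58 mm above the table, midway between the cradle's two V-blocks. Its y axis is the line along which the tube must lie (parallel to the shut door, towards the hinge); x points into the box. The V-blocks stand 42 mm either side along y, each 18 mm thick; 66 mm between them is free down to the 6 mm base plate.
- guard: Open-topped guard box, fixed, 256 mm wide, 190 mm deep. Origin on the table under the middle of the shut door; x points into the box, y along the shut door to the hinge, z up. Grey walls to 104 mm height: back at x = 160 mm, sides at y = +-118 mm. Cradle at x = 70 mm, y = 0; its 90 degree Vs are 37 mm wide at the mouth, rims level with the seated tube's axis.
- strike_top (a point): Top of the upright steel strike pin, 8 mm diameter, fixed beside the post at the door's latch side (guard frame x = -9 mm, y = -101 mm), 108 mm above the table.
- door_hinge (a point): Point on the door's upright hinge axis, 57 mm above the table, turning with the door: the door runs along its -y axis for 195 mm to the free edge; the outer face (the one to push) looks along its -x. Panel 5 mm thick, 10 to 104 mm above the table. A latch case 46 mm long, 30 mm high fills the free top corner, outside flush with the push plate.
- door_push (a point): Middle of the steel push plate on the door's outer face: 50 mm wide, as high as the door, its middle 125 mm from the hinge axis, its face 5.5 mm out from it, the point 57 mm above the table. Axes as for door_hinge: -x points outward, square off the plate.
- door (a joint): Door angle in rad: 0 is shut, positive is open (swung outward, towards the robot). It stays where it is left (light hinge friction). Hard stop at -0.015. The tongue meets the strike at about 0.11 and snaps in behind it at about 0.01; meanwhile the push needed at the plate rises to roughly 8 N. Latched, the door rests between -0.015 and 0.014.
- tongue (a joint): Travel of the sprung brass tongue into the latch case in m: 0 is fully out, 10 mm beyond the door's free edge; the sloped side faces into the box. The strike pin presses it in about 8 mm as the door closes; it springs back to 0 when it has snapped in (spring 0.6 to 2 N). It is 14 mm high, its middle 90 mm above the table.
- tin: Green open tin, 76 mm wide, 80 mm high, to be left alone; origin at the middle of its underside.
- spanner: Steel spanner, 160 mm long, lying on the table, to be left alone; origin under its middle.
- clamp_block: Plain brass block 60 x 50 x 45 mm, to be left alone; origin at the middle of its underside.
Not all that is in view belongs to the job. Leave any pink or purple look-alike of the part that bears tube_center alone.

How it is judged (in metres and radians):
On the way, in this order (a step that is already met when the one before it is completed fails the run):
1. the long tube lies in both V-blocks of the cradle, let go (x of tube_center in the frame of cradle between -0.004 and 0.004 m and y of tube_center in the frame of cradle between -0.02 and 0.02 m and z of tube_center in the frame of cradle between -0.004 and 0.004 m and angle between the y axis of tube_center and the y axis of cradle, either way round below 0.06 rad and contact force between the fingers and tube below 0.1 N), for 0.2 s.
2. the door is shut and its tongue has sprung out behind the strike (value of joint door below 0.02 rad and value of joint tongue below 0.003 m), for 0.2 s.
At the end, for the whole second after the job is handed in: The long tube lies at rest in both V-blocks of the cradle (its centre within 4 mm of the seat across and in height and within 20 mm along the cradle, within 0.06 rad of its line), and the door is latched: angle below 0.02 rad with the tongue sprung out to within 3 mm (all of step 2 and x of tube_center in the frame of cradle between -0.004 and 0.004 m and y of tube_center in the frame of cradle between -0.02 and 0.02 m and z of tube_center in the frame of cradle between -0.004 and 0.004 m and angle between the y axis of tube_center and the y axis of cradle, either way round below 0.06 rad and linear speed of tube below 0.02 m/s and velocity of joint door below 0.05 rad/s); the robot touches nothing.
It fails at once if the short tube is moved by more than 20 mm (distance of offcut_center from where it was at the start of the episode above 0.02 m).
It fails at once if the tin is moved by more than 30 mm (distance of tin from where it was at the start of the episode above 0.03 m).
It fails at once if the spanner is moved by more than 30 mm (distance of spanner from where it was at the start of the episode above 0.03 m).
It fails at once if the brass block is moved by more than 30 mm (distance of clamp_block from where it was at the start of the episode above 0.03 m).
It also fails if it takes over 54 s, if anything falls off the work surface, if the arm or the gripper's body presses on something with over 40 N, if the wrist force passes 120 N, or if a joint passes its speed limit or range.

## Working session

There is one attempt and no reset: what is moved stays moved. The work goes in short steps, Python scripts to look and compute and a tool call to move; the robot and the scene stay as the last step left them, time stands still between calls to the robot, and variables do not carry over. Pictures are saved under pics/ and viewed, and the job is handed in when it is done.

Besides the shell and the picture viewer there is one more tool, called after ">>>" as name([rows], argument=value, ...), one row to a line, values as JSON. apply_moves: Moves the arm, as the interface text tells. Its arguments: {"type":"object","properties":{"motion":{"type":"array"}},"required":["motion"]}

```bash
mkdir -p pics; cat > h.py <<'E'
import numpy as np, cv2
from workcell import r
from scipy.spatial.transform import Rotation as R
def K(c): return np.array([[c['fx'],0,c['cx']],[0,c['fy'],c['cy']],[0,0,1.]])
def rot(q): return R.from_quat([q[1],q[2],q[3],q[0]]).as_matrix()
def Rc(c):
    o=np.array(c['orientation'],float)
    return rot(o) if o.size==4 else o.reshape(3,3)
def onplane(c,uv,z):
    p=cv2.undistortPoints(np.array(uv,float).reshape(-1,1,2),K(c),np.array(c['distortion'],float)).reshape(-1,2)
    d=np.c_[p,np.ones(len(p))]@Rc(c).T
    o=np.array(c['origin'],float)
    return o+d*((z-o[2])/d[:,2])[:,None]
def proj(c,P):
    M=Rc(c).T; rv,_=cv2.Rodrigues(M); t=-M@np.array(c['origin'],float)
    return cv2.projectPoints(np.array(P,float).reshape(-1,1,3),rv,t,K(c),np.array(c['distortion'],float))[0].reshape(-1,2)
E
python3 - <<'E'
from h import *
import pickle
print(r.pinch_z); print(r.sense())
for n in ['side','top','wrist']:
    c=r.capture(n); cv2.imwrite(f'pics/{n}0.png',c['pixels']); pickle.dump(c,open(n+'0.pkl','wb'))
    print(n,{k:v for k,v in c.items() if k!='pixels'})
E
```

```text
18.8
{'t': 0.0, 'qpos': array([-1.33851121,  0.42668851,  0.07386144,  1.60664632, -0.03411131,
        1.11080779, -0.0670786 ]), 'qvel': array([ 0.00113497,  0.00064594,  0.00022352, -0.00036021,  0.0003992 ,
       -0.00161344,  0.00089432]), 'tau': array([ 6.26033379e-04, -9.35833812e+01,  3.66698049e+00, -4.54157817e+01,
       -4.88161063e-02,  2.07860529e-02,  1.29193136e-04]), 'tcp_pos': array([251.33568923, 625.90884373, 165.48763472]), 'tcp_rot': array([-7.95889648e-05,  1.89748085e-01,  9.81832597e-01, -6.40215543e-04]), 'wrist_force': array([ 0.18108146, -0.19010302,  0.39399808]), 'torque': array([ 0.00283177, -0.01838712,  0.05609995]), 'grip_width': 94.40274676929484}
side {'fx': 479.1682320975447, 'fy': 479.1682320975447, 'cx': 318.5798262729541, 'cy': 197.4729973268806, 'distortion': array([-0.07172175,  0.        ,  0.        ,  0.        ,  0.        ]), 'origin': array([  419.93359353, -1167.09119371,   755.74322494]), 'orientation': array([-0.49863862,  0.86537712, -0.04785699,  0.01384451])}
top {'fx': 380.3467931870934, 'fy': 380.3467931870934, 'cx': 313.430953001881, 'cy': 203.6517683736689, 'distortion': array([-0.01752289,  0.        ,  0.        ,  0.        ,  0.        ]), 'origin': array([ 375.71016871,  -41.13728179, 1220.48907997]), 'orientation': array([ 0.05245321, -0.69509687,  0.71611456, -0.035622  ])}
wrist {'fx': 279.5600027555879, 'fy': 279.5600027555879, 'cx': 318.7072673658573, 'cy': 195.57781042693242, 'distortion': array([0.00583305, 0.        , 0.        , 0.        , 0.        ]), 'origin': array([183.79248548, 652.96815902, 384.26051723]), 'orientation': array([0.10631832, 0.82164271, 0.55552513, 0.07065055])}
```

View pics/top0.png

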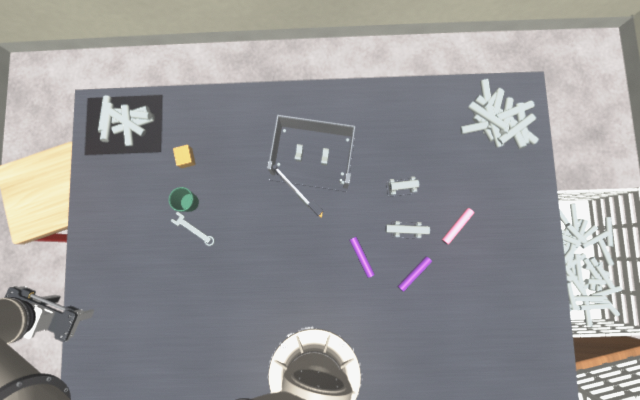

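View pics/side0.png

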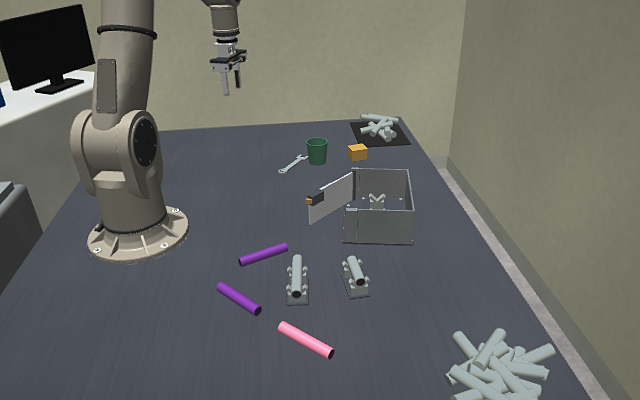

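View pics/wrist0.png

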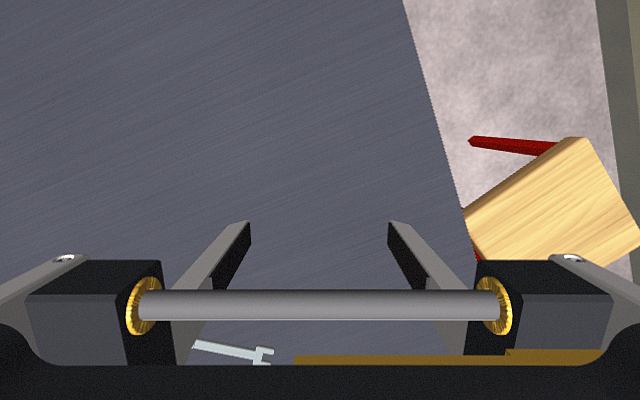

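The candidates are the grey tube on the nearer rest at top (408,230), the grey tube on the farther rest at (404,185), which is visibly shorter, two purple tubes at (362,257) and (415,274), a pink tube at (458,226), and loose grey piles at (500,115), (125,118) and the basket. I choose (408,230), the longer of the two on rests, and check it in a close crop.

```bash
python3 - <<'E'
from h import *
import pickle
c=pickle.load(open('top0.pkl','rb')); I=c['pixels']
a=cv2.resize(I[165:250,375:445],None,fx=7,fy=7,interpolation=cv2.INTER_CUBIC)
b=cv2.resize(I[105:225,255:365],None,fx=6,fy=5,interpolation=cv2.INTER_CUBIC)[:595]
cv2.imwrite('pics/cropa.png',a); 
b=cv2.resize(I[105:225,255:365],None,fx=5,fy=5,interpolation=cv2.INTER_CUBIC);cv2.imwrite('pics/cropb.png',b)
s=pickle.load(open('side0.pkl','rb'))['pixels']
cv2.imwrite('pics/crops.png',cv2.resize(s[160:310,270:420],None,fx=4,fy=4-.01,interpolation=cv2.INTER_CUBIC))
hsv=cv2.cvtColor(I,cv2.COLOR_BGR2HSV)
print(hsv[230,395:435:3],hsv[215,408])
E
```

```text
[[ 97  10 228]
 [ 94   9 228]
 [ 94   9 228]
 [ 97  10 228]
 [ 94   9 227]
 [ 94   9 227]
 [ 94   9 227]
 [ 93  10 228]
 [ 93  10 228]
 [ 97  10 228]
 [ 94   9 228]
 [ 93  10 226]
 [117  19 131]
 [115  24 128]] [113  26 128]
```

View pics/cropa.png

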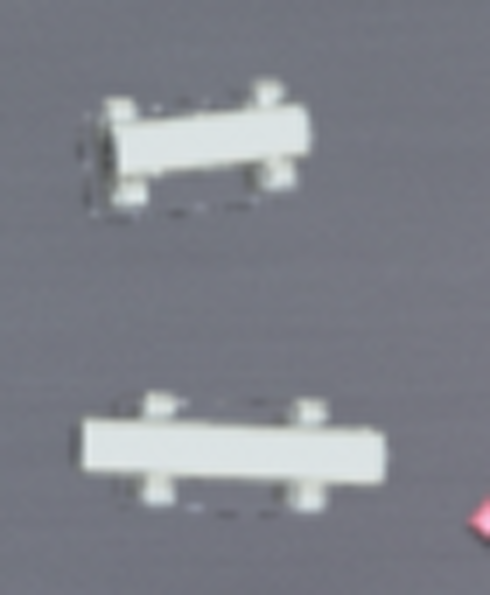

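View pics/cropb.png

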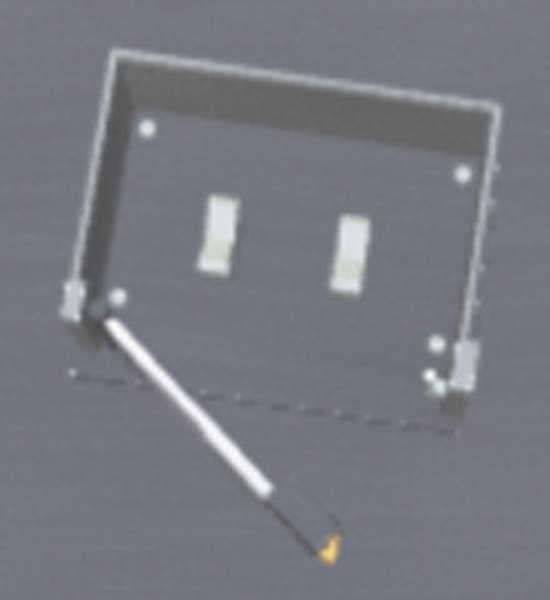

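View pics/crops.png

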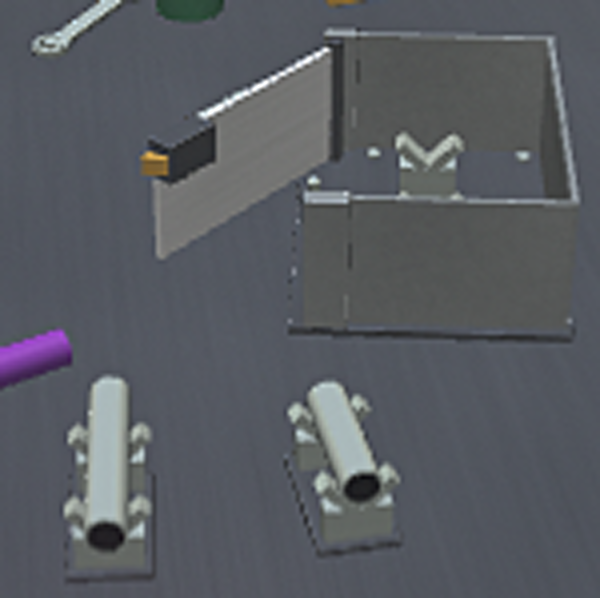

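The crop confirms it: the tube on the nearer rest (crop x 82–385) is clearly longer than the one on the farther rest (115–310). The door is hinged at the left and open by about 35–45°.

```bash
python3 - <<'E'
from h import *
import pickle
c=pickle.load(open('top0.pkl','rb')); I=c['pixels']; 
hsv=cv2.cvtColor(I,cv2.COLOR_BGR2HSV)
U=cv2.resize(I,None,fx=4,fy=4,interpolation=cv2.INTER_CUBIC)
m=(U.min(2)>178).astype(np.uint8)
def comp(x0,y0,x1,y1,op):
    mm=np.zeros_like(m); mm[y0*4:y1*4,x0*4:x1*4]=m[y0*4:y1*4,x0*4:x1*4]
    if op: mm=cv2.morphologyEx(mm,cv2.MORPH_OPEN,np.ones((3,op),np.uint8))
    cs=cv2.findContours(mm,cv2.RETR_EXTERNAL,cv2.CHAIN_APPROX_NONE)[0]
    k=max(cs,key=cv2.contourArea); rc=cv2.minAreaRect(k)
    return (cv2.boxPoints(rc)-1.5)/4
for nm,bx,z in [('long',(380,218,440,243,60),48),('off',(385,175,425,197,60),48),('vL',(290,140,305,162,0),56),('vR',(318,142,332,166,0),56)]:
    b=comp(*bx); P=onplane(c,b,z); 
    e=P[1]-P[0]; f=P[2]-P[1]; l=e if np.linalg.norm(e)>np.linalg.norm(f) else f
    print(nm,b.round(1).tolist(),'ctr',P.mean(0).round(1),'dims',np.linalg.norm(e).round(1),np.linalg.norm(f).round(1),'ang',np.degrees(np.arctan2(l[1],l[0])).round(2))
s=lambda x,y:(255+(x+.5)/5-.5,105+(y+.5)/5-.5)
P=onplane(c,[s(115,52),s(498,105),s(472,340),s(78,282)],104); print('rim BL BR FR FL',P.round(1).tolist())
d=P[1]-P[0];print('back ang (y axis)',np.degrees(np.arctan2(-d[1],-d[0])),np.linalg.norm(d))
P=onplane(c,[s(98,308),s(430,375),s(108,322),s(268,492),s(330,556)],104);print('hinge,strike,door a, b, tip',P.round(1).tolist())
print(np.degrees(np.arctan2(*(P[2]-P[3])[[1,0]])))
E
```

```text
long [[386.79998779296875, 232.1999969482422], [386.8999938964844, 224.8000030517578], [429.70001220703125, 225.60000610351562], [429.6000061035156, 233.0]] ctr [ 435.9 -303.6   48. ] dims 22.7 130.9 ang -92.77
off [[391.1000061035156, 187.89999389648438], [391.1000061035156, 181.10000610351562], [418.6000061035156, 181.10000610351562], [418.6000061035156, 187.89999389648438]] ctr [ 574.1 -301.4   48. ] dims 21.3 85.3 ang -91.86
vL [[294.29998779296875, 158.3000030517578], [296.70001220703125, 143.8000030517578], [302.5, 144.8000030517578], [300.0, 159.3000030517578]] ctr [688.7  27.3  56. ] dims 47.4 18.4 ang -10.72
vR [[320.8999938964844, 162.3000030517578], [322.8999938964844, 147.6999969482422], [328.5, 148.5], [326.3999938964844, 163.10000610351562]] ctr [673.4 -55.   56. ] dims 47.2 17.7 ang -9.72
rim BL BR FR FL [[792.6, 85.4, 104.0], [750.5, -146.8, 104.0], [606.0, -125.2, 104.0], [649.5, 110.0, 104.0]]
back ang (y axis) 79.70629768997343 235.97991803540626
hinge,strike,door a, b, tip [[633.1, 98.2, 104.0], [585.6, -99.4, 104.0], [624.3, 92.3, 104.0], [518.4, -1.1, 104.0], [479.3, -36.6, 104.0]]
41.40782556332345
```

>>> apply_moves([
  {"spin": 7.9, "tz": -1},
  {"spin": 7.9},
  {"spin": 7.9},
  {"spin": 7.9},
  {"spin": 7.9},
  {"spin": 7.9},
  {"spin": 7.9},
  {"spin": 7.9},
  {"spin": 7.9},
  {"spin": 0},
])

```text
schema error: expected keys tx, ty, tz, spin, fingers
```

```bash
cat >> h.py <<'E'
def to(x,y,z,jaw=None):
    s=r.sense(); T=rot(s['tcp_rot']); d=np.array([x,y,z])-s['tcp_pos']
    j=np.degrees(np.arctan2(T[1,1],T[0,1]))
    print('t',round(s['t'],2),'tcp',s['tcp_pos'].round(1),'jaw',j.round(2),'tilt',np.degrees(np.arccos(-T[2,2])).round(2),'F',s['wrist_force'].round(1),'w',round(s['grip_width'],1))
    print(' shift cm',(T.T@d/10).round(2), 'spin',None if jaw is None else round(j-jaw,2))
E
python3 -c "
from h import *
to(500,150,175,-2.8)
to(436,-304,150,-2.8);print(r.sense()['qpos'].round(2))"
```

```text
t 0.15 tcp [251.4 626.1 165.6] jaw 68.12 tilt 0.06 F [ 0.3 -0.5 -0.6] w 93.8
 shift cm [-40.81 -34.91  -0.9 ] spin 70.92
t 0.15 tcp [251.4 626.1 165.6] jaw 68.12 tilt 0.06 F [ 0.3 -0.5 -0.6] w 93.8
 shift cm [-51.79 -79.43   1.64] spin 70.92
[-1.34  0.43  0.07  1.61 -0.03  1.11 -0.07]
```

>>> apply_moves([
  {"tx": 0, "ty": 0, "tz": -1, "spin": 7.9, "fingers": 9.4},
  {"tx": 0, "ty": 0, "tz": 0, "spin": 7.9, "fingers": 9.4},
  {"tx": 0, "ty": 0, "tz": 0, "spin": 7.9, "fingers": 9.4},
  {"tx": 0, "ty": 0, "tz": 0, "spin": 7.9, "fingers": 9.4},
  {"tx": 0, "ty": 0, "tz": 0, "spin": 7.9, "fingers": 9.4},
  {"tx": 0, "ty": 0, "tz": 0, "spin": 7.9, "fingers": 9.4},
  {"tx": 0, "ty": 0, "tz": 0, "spin": 7.9, "fingers": 9.4},
  {"tx": 0, "ty": 0, "tz": 0, "spin": 7.9, "fingers": 9.4},
  {"tx": 0, "ty": 0, "tz": 0, "spin": 7.9, "fingers": 9.4},
  {"tx": 0, "ty": 0, "tz": 0, "spin": 0, "fingers": 9.4},
])

```text
t: 1.15
tcp_pos: [250.8, 624.1, 173.1]
tcp_rot: [0.002, 0.742, 0.67, -0.003]
wrist_force: [-0.8, 0.0, -0.3]
grip_width: 94.1
```

```bash

python3 -c "
from h import *
to(500,150,175,-2.8)
to(436,-304,150,-2.8);print(r.sense()['qpos'].round(2))"
```

```text
t 1.15 tcp [250.8 624.1 173.1] jaw -5.83 tilt 0.36 F [-0.8  0.  -0.3] w 94.1
 shift cm [-44.64  29.61   0.05] spin -3.03
t 1.15 tcp [250.8 624.1 173.1] jaw -5.83 tilt 0.36 F [-0.8  0.  -0.3] w 94.1
 shift cm [-90.44  27.85   2.83] spin -3.03
[-1.53  0.44  0.34  1.61 -0.16  1.13 -1.25]
```

>>> apply_moves([
  {"tx": -3.7, "ty": 2.5, "tz": 0, "spin": -3, "fingers": 9.4},
  {"tx": -3.7, "ty": 2.5, "tz": 0, "spin": 0, "fingers": 9.4},
  {"tx": -3.7, "ty": 2.5, "tz": 0, "spin": 0, "fingers": 9.4},
  {"tx": -3.7, "ty": 2.5, "tz": 0, "spin": 0, "fingers": 9.4},
  {"tx": -3.7, "ty": 2.5, "tz": 0, "spin": 0, "fingers": 9.4},
  {"tx": -3.7, "ty": 2.5, "tz": 0, "spin": 0, "fingers": 9.4},
  {"tx": -3.7, "ty": 2.5, "tz": 0, "spin": 0, "fingers": 9.4},
  {"tx": -3.7, "ty": 2.5, "tz": 0, "spin": 0, "fingers": 9.4},
  {"tx": -3.7, "ty": 2.5, "tz": 0, "spin": 0, "fingers": 9.4},
  {"tx": -3.7, "ty": 2.5, "tz": 0, "spin": 0, "fingers": 9.4},
  {"tx": -3.7, "ty": 2.5, "tz": 0, "spin": 0, "fingers": 9.4},
  {"tx": -3.7, "ty": 2.5, "tz": 0, "spin": 0, "fingers": 9.4},
])

```text
t: 2.35
tcp_pos: [545.7, 162.4, 174.3]
tcp_rot: [0.001, 0.698, 0.716, -0.002]
wrist_force: [1.0, 0.2, -0.7]
grip_width: 93.6
```

```bash

python3 -c "
from h import *
to(436,-304,150,-2.8);print(r.sense()['qpos'].round(2))"
```

```text
t 2.35 tcp [545.7 162.4 174.3] jaw 1.48 tilt 0.31 F [ 1.   0.2 -0.7] w 93.6
 shift cm [-46.33 -12.17   2.69] spin 4.28
[-0.86  0.27  0.55  1.86 -0.16  1.06 -0.22]
```

>>> apply_moves([
  {"tx": -4.2, "ty": -1.1, "tz": 0, "spin": 4, "fingers": 9.4},
  {"tx": -4.2, "ty": -1.1, "tz": 0, "spin": 0, "fingers": 9.4},
  {"tx": -4.2, "ty": -1.1, "tz": 0, "spin": 0, "fingers": 9.4},
  {"tx": -4.2, "ty": -1.1, "tz": 0, "spin": 0, "fingers": 9.4},
  {"tx": -4.2, "ty": -1.1, "tz": 0, "spin": 0, "fingers": 9.4},
  {"tx": -4.2, "ty": -1.1, "tz": 0, "spin": 0, "fingers": 9.4},
  {"tx": -4.2, "ty": -1.1, "tz": 0, "spin": 0, "fingers": 9.4},
  {"tx": -4.2, "ty": -1.1, "tz": 0, "spin": 0, "fingers": 9.4},
  {"tx": -4.2, "ty": -1.1, "tz": 0, "spin": 0, "fingers": 9.4},
  {"tx": -4.2, "ty": -1.1, "tz": 0, "spin": 0, "fingers": 9.4},
  {"tx": -2, "ty": -0.6, "tz": 0, "spin": 0, "fingers": 9.4},
  {"tx": 0, "ty": 0, "tz": 0, "spin": 0, "fingers": 9.4},
  {"tx": 0, "ty": 0, "tz": 0, "spin": 0, "fingers": 9.4},
])

```text
t: 3.65
tcp_pos: [416.1, -299.0, 178.5]
tcp_rot: [0.004, 0.704, 0.71, -0.002]
wrist_force: [1.6, 1.1, -0.2]
grip_width: 94.2
```

```bash

python3 -c "
from h import *
to(436,-304,130,-2.8)
import pickle
c=r.capture('wrist');pickle.dump(c,open('w1.pkl','wb'));cv2.imwrite('pics/w1.png',c['pixels'])"
```

```text
t 3.65 tcp [ 416.1 -299.   178.5] jaw 0.46 tilt 0.57 F [ 1.6  1.1 -0.2] w 94.2
 shift cm [-0.47  1.96  4.87] spin 3.26
```

View pics/w1.png

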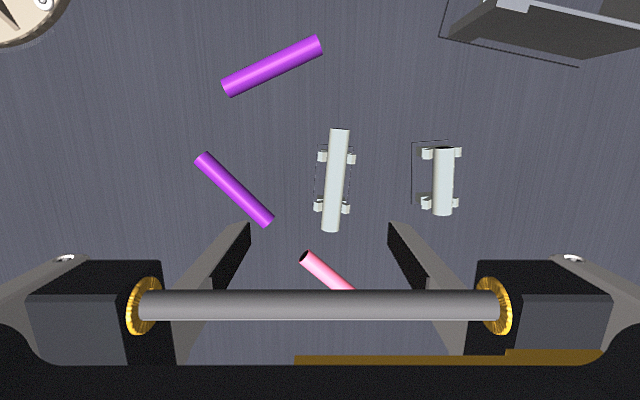

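The wrist view shows the long tube from (340,128) to (331,232) between the fingers, and the short tube at (443,180), well to the side.

```bash

python3 -c "
from h import *
import pickle
c=pickle.load(open('w1.pkl','rb'));I=c['pixels']
m=(I.min(2)>150).astype(np.uint8);m[:115]=0;m[240:]=0;m[:,:310]=0;m[:,365:]=0
m=cv2.morphologyEx(m,cv2.MORPH_OPEN,np.ones((25,3),np.uint8))
k=max(cv2.findContours(m,0,1)[0],key=cv2.contourArea);b=cv2.boxPoints(cv2.minAreaRect(k));print(b.round(1).tolist())
P=onplane(c,b,50);print(P.round(1).tolist(),P.mean(0),[np.linalg.norm(P[i]-P[i-1]).round(1) for i in range(4)])
e=[P[i]-P[i-1] for i in (1,2)];l=max(e,key=np.linalg.norm);print(np.degrees(np.arctan2(l[1],l[0])))
"
```

```text
[[320.3999938964844, 230.60000610351562], [329.8999938964844, 128.0], [348.20001220703125, 129.6999969482422], [338.6000061035156, 232.3000030517578]]
[[419.7, -366.8, 50.0], [429.9, -234.1, 50.0], [452.0, -235.9, 50.0], [444.0, -369.1, 50.0]] [ 436.39732086 -301.47971333   50.        ] [np.float64(24.5), np.float64(133.2), np.float64(22.2), np.float64(133.4)]
85.58649244110579
```

>>> apply_moves([
  {"tx": -0.3, "ty": 2, "tz": 2, "spin": 3.7, "fingers": 9.4},
  {"tx": 0, "ty": 0, "tz": 1, "spin": 0, "fingers": 9.4},
  {"tx": 0, "ty": 0, "tz": 0, "spin": 0, "fingers": 9.4},
  {"tx": 0, "ty": 0, "tz": 0, "spin": 0, "fingers": 9.4},
])

```text
t: 4.1
tcp_pos: [438.7, -297.6, 148.0]
tcp_rot: [0.004, 0.723, 0.691, -0.001]
wrist_force: [-0.4, -0.7, 0.9]
grip_width: 94.2
```

```bash

python3 -c "
from h import *
to(436,-302.5,30,-3.5)"
```

```text
t 4.1 tcp [ 438.7 -297.6  148. ] jaw -2.65 tilt 0.49 F [-0.4 -0.7  0.9] w 94.2
 shift cm [-0.42 -0.3  11.8 ] spin 0.85
```

>>> apply_moves([
  {"tx": -0.4, "ty": -0.3, "tz": 2, "spin": 0.8, "fingers": 9.4},
  {"tx": 0, "ty": 0, "tz": 2, "spin": 0, "fingers": 9.4},
  {"tx": 0, "ty": 0, "tz": 2, "spin": 0, "fingers": 9.4},
  {"tx": 0, "ty": 0, "tz": 2, "spin": 0, "fingers": 9.4},
  {"tx": 0, "ty": 0, "tz": 1, "spin": 0, "fingers": 9.4},
  {"tx": 0, "ty": 0, "tz": 0, "spin": 0, "fingers": 9.4},
])

```text
t: 4.7
tcp_pos: [438.0, -299.8, 59.4]
tcp_rot: [0.006, 0.725, 0.689, 0.002]
wrist_force: [-0.9, 0.2, 0.7]
grip_width: 94.1
```

```bash

python3 -c "
from h import *
to(436,-302.5,30,-3.5)"
```

```text
t 4.7 tcp [ 438.  -299.8   59.4] jaw -2.92 tilt 0.71 F [-0.9  0.2  0.7] w 94.1
 shift cm [-0.26 -0.22  2.94] spin 0.58
```

>>> apply_moves([
  {"tx": -0.3, "ty": -0.2, "tz": 1.5, "spin": 0.5, "fingers": 9.4},
  {"tx": 0, "ty": 0, "tz": 1.3, "spin": 0, "fingers": 9.4},
  {"tx": 0, "ty": 0, "tz": 0, "spin": 0, "fingers": 9.4},
])

```text
t: 5.0
tcp_pos: [437.4, -303.2, 31.4]
tcp_rot: [0.007, 0.728, 0.686, 0.003]
wrist_force: [-0.6, 0.6, 0.5]
grip_width: 93.7
```

```bash

python3 -c "
from h import *
to(436,-302.5,29.5,-3.5)"
```

```text
t 5.0 tcp [ 437.4 -303.2   31.4] jaw -3.37 tilt 0.86 F [-0.6  0.6  0.5] w 93.7
 shift cm [ 0.06 -0.14  0.19] spin 0.13
```

>>> apply_moves([
  {"tx": 0, "ty": -0.1, "tz": 0.2, "spin": 0, "fingers": 6},
  {"tx": 0, "ty": 0, "tz": 0, "spin": 0, "fingers": 4},
  {"tx": 0, "ty": 0, "tz": 0, "spin": 0, "fingers": 3},
  {"tx": 0, "ty": 0, "tz": 0, "spin": 0, "fingers": 2},
  {"tx": 0, "ty": 0, "tz": 0, "spin": 0, "fingers": 1.5},
  {"tx": 0, "ty": 0, "tz": 0, "spin": 0, "fingers": 1.5},
])

```text
t: 5.6
tcp_pos: [436.9, -303.7, 30.4]
tcp_rot: [0.008, 0.728, 0.686, 0.003]
wrist_force: [-0.6, 0.6, -0.6]
grip_width: 49.4
```

```bash

python3 -c "
from h import *
to(436,-302.5,110,-3.5)"
```

```text
t 5.6 tcp [ 436.9 -303.7   30.4] jaw -3.38 tilt 0.94 F [-0.6  0.6 -0.6] w 49.4
 shift cm [ 0.06  0.02 -7.96] spin 0.12
```

>>> apply_moves([
  {"tx": 0, "ty": 0, "tz": 0, "spin": 0, "fingers": 1.5},
  {"tx": 0, "ty": 0, "tz": 0, "spin": 0, "fingers": 1.5},
  {"tx": 0, "ty": 0, "tz": 0, "spin": 0, "fingers": 1.5},
  {"tx": 0, "ty": 0, "tz": 0, "spin": 0, "fingers": 1.5},
  {"tx": 0, "ty": 0, "tz": 0, "spin": 0, "fingers": 1.5},
])

```text
t: 6.1
tcp_pos: [437.1, -303.6, 30.5]
tcp_rot: [0.008, 0.728, 0.686, 0.003]
wrist_force: [-0.7, -0.4, -0.9]
grip_width: 15.1
```

```bash

python3 -c "
from h import *
to(436,-302.5,110,-3.5)"
```

```text
t 6.1 tcp [ 437.1 -303.6   30.5] jaw -3.37 tilt 0.96 F [-0.7 -0.4 -0.9] w 15.1
 shift cm [ 0.05  0.   -7.95] spin 0.13
```

Width 15 mm is less than the tube's 25 mm, so the grasp missed or pinched off-centre. I'll look.

```bash

python3 -c "
from h import *
import pickle
for n in ['wrist','side','top']:
  c=r.capture(n);pickle.dump(c,open(n+'2.pkl','wb'));I=c['pixels']
  if n=='side': I=cv2.resize(I[190:330,200:400],None,fx=4,fy=4)
  cv2.imwrite('pics/%s2.png'%n,I)"
```

```text
(no output)
```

View pics/wrist2.png

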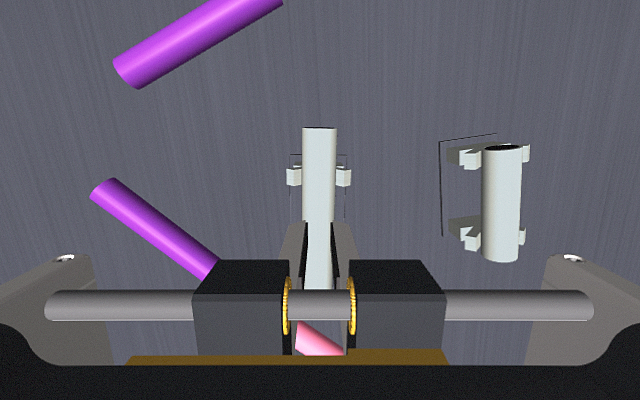

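View pics/side2.png

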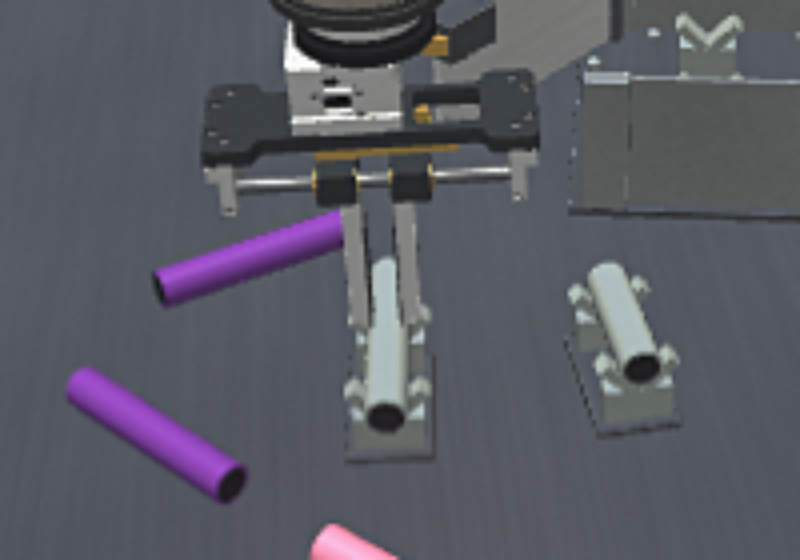

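>>> apply_moves([
  {"tx": 0, "ty": 0, "tz": -0.5, "spin": 0, "fingers": 1.0},
  {"tx": 0, "ty": 0, "tz": 0, "spin": 0, "fingers": 1.0},
  {"tx": 0, "ty": 0, "tz": 0, "spin": 0, "fingers": 1.0},
])

```text
t: 6.55
tcp_pos: [437.0, -303.6, 36.1]
tcp_rot: [0.008, 0.728, 0.686, 0.003]
wrist_force: [1.0, -0.1, -0.9]
grip_width: 10.3
```

```bash

python3 -c "
from h import *
to(436,-302.5,110,-3.5)
import pickle
for n in ['wrist','side']:
  c=r.capture(n);I=c['pixels']
  I=cv2.resize(I[190:330,200:400] if n=='side' else I[120:270,240:400],None,fx=4,fy=4)
  cv2.imwrite('pics/%s3.png'%n,I)"
```

```text
t 6.55 tcp [ 437.  -303.6   36.1] jaw -3.38 tilt 0.96 F [ 1.  -0.1 -0.9] w 10.3
 shift cm [ 0.06  0.   -7.39] spin 0.12
```

View pics/wrist3.png

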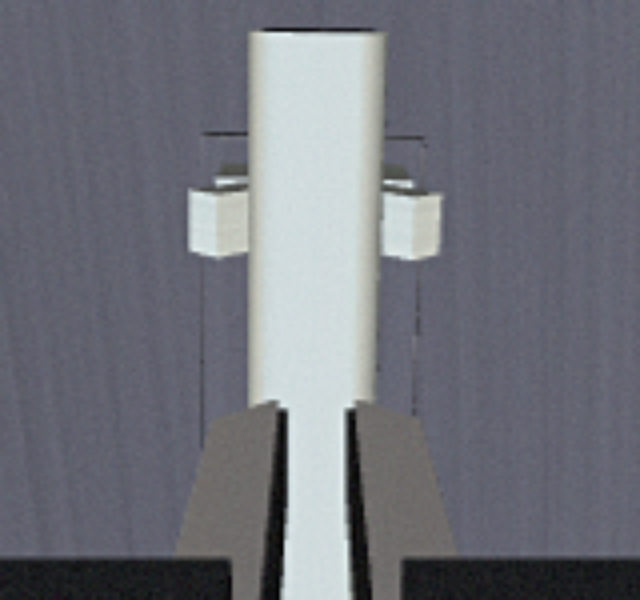

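View pics/side3.png

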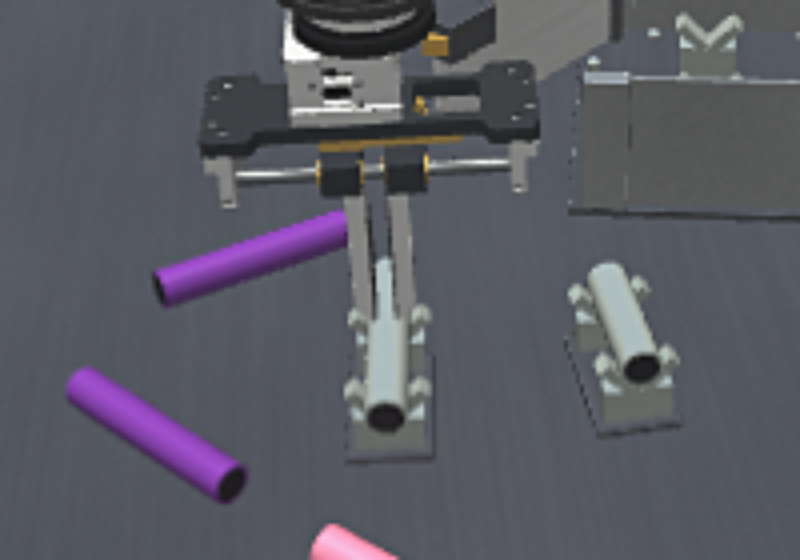

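```bash

python3 -c "
from h import *
import pickle
s=r.sense();T=rot(s['tcp_rot']);c=r.capture('wrist')
for dz in (0,-10,-18.8,-30,-45):
  print(dz,proj(c,[s['tcp_pos']+T@np.array([x,y,dz]) for x,y in((8,-5),(8,5),(-8,-5),(-8,5))]).round(0).tolist())
print((T.T@(np.array(c['origin'])-s['tcp_pos'])).round(1))
c=r.capture('side')
for dz in (0,-10,-18.8,-30):
  print(dz,proj(c,[s['tcp_pos']+T@np.array([x,y,dz]) for x,y in((0,-10),(0,10))]).round(0).tolist())
print(proj(c,[[439,-370,48],[433,-239,48]]))
"
```

```text
0 [[312.0, 204.0], [324.0, 204.0], [312.0, 223.0], [324.0, 223.0]]
-10 [[312.0, 208.0], [325.0, 208.0], [312.0, 227.0], [324.0, 227.0]]
-18.8 [[312.0, 211.0], [325.0, 211.0], [312.0, 231.0], [325.0, 231.0]]
-30 [[311.0, 216.0], [325.0, 216.0], [311.0, 237.0], [325.0, 237.0]]
-45 [[311.0, 224.0], [326.0, 224.0], [311.0, 246.0], [326.0, 246.0]]
[  72.8    0.4 -218.7]
0 [[293.0, 280.0], [302.0, 280.0]]
-10 [[293.0, 277.0], [301.0, 276.0]]
-18.8 [[292.0, 274.0], [301.0, 273.0]]
-30 [[292.0, 270.0], [301.0, 269.0]]
[[299.70783124 295.1180281 ]
 [293.8036114  258.93838502]]
```

Neither finger is around the tube: they closed above it. The visible tips (wrist ≈(309,221)) do not match the projected TCP (≈204), which suggests the real fingertips end higher than the reported TCP. I'll measure that offset in the side views.

```bash

python3 -c "
from h import *
import pickle
c=pickle.load(open('side0.pkl','rb'));I=c['pixels']
q=[-7.95889648e-05,1.89748085e-01,9.81832597e-01,-6.40215543e-04];T=rot(np.array(q));p=np.array([251.4,626.0,165.6])
for dz in (0,-20,-40,-60):
  print(dz,proj(c,[p+T@np.array([x,y,dz]) for x,y in((0,-53),(0,53))]).round(1).tolist())
cv2.imwrite('pics/side0t.png',cv2.resize(I[40:120,190:270],None,fx=7,fy=7,interpolation=cv2.INTER_CUBIC))
c=r.capture('top');cv2.imwrite('pics/top3.png',cv2.resize(c['pixels'][160:260,350:470],None,fx=6,fy=6))
s=r.sense();print(proj(c,[s['tcp_pos']]))
"
```

```text
0 [[227.3, 105.2], [239.2, 96.4]]
-20 [[226.7, 100.1], [238.7, 91.4]]
-40 [[226.1, 94.9], [238.1, 86.5]]
-60 [[225.5, 89.7], [237.6, 81.4]]
[[407.33601711 228.81312794]]
```

View pics/side0t.png

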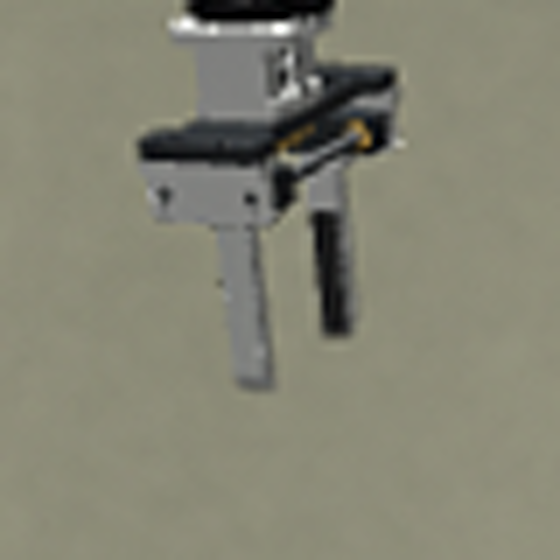

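The side view at the start shows the fingertips at (226.1,95.4) and (237.9,87.6). That puts the real tips about 37 mm above the reported TCP along the tool axis, while they agree sideways. So I aim 37 mm deeper: reopen, then descend to TCP z ≈ −7.

>>> apply_moves([
  {"tx": 0, "ty": 0, "tz": -0.5, "spin": 0, "fingers": 9.4},
  {"tx": 0, "ty": 0, "tz": 0, "spin": 0, "fingers": 9.4},
  {"tx": 0, "ty": 0, "tz": 0, "spin": 0, "fingers": 9.4},
  {"tx": 0, "ty": 0, "tz": 0, "spin": 0, "fingers": 9.4},
  {"tx": 0, "ty": 0, "tz": 0, "spin": 0, "fingers": 9.4},
  {"tx": 0, "ty": 0, "tz": 0, "spin": 0, "fingers": 9.4},
  {"tx": 0, "ty": 0, "tz": 0, "spin": 0, "fingers": 9.4},
  {"tx": 0, "ty": 0, "tz": 0, "spin": 0, "fingers": 9.4},
])

```text
t: 7.6
tcp_pos: [436.7, -303.6, 41.2]
tcp_rot: [0.008, 0.728, 0.686, 0.003]
wrist_force: [0.7, -0.2, -0.7]
grip_width: 70.5
```

```bash

python3 -c "
from h import *
to(436,-302.5,-7,-3.5)"
```

```text
t 7.6 tcp [ 436.7 -303.6   41.2] jaw -3.38 tilt 0.93 F [ 0.7 -0.2 -0.7] w 70.5
 shift cm [ 0.13 -0.15  4.82] spin 0.12
```

>>> apply_moves([
  {"tx": 0.1, "ty": 0, "tz": 1, "spin": 0, "fingers": 8},
  {"tx": 0, "ty": 0, "tz": 1, "spin": 0, "fingers": 8},
  {"tx": 0, "ty": 0, "tz": 1, "spin": 0, "fingers": 8},
  {"tx": 0, "ty": 0, "tz": 0.8, "spin": 0, "fingers": 8},
  {"tx": 0, "ty": 0, "tz": 0.5, "spin": 0, "fingers": 8},
  {"tx": 0, "ty": 0, "tz": 0.2, "spin": 0, "fingers": 8},
  {"tx": 0, "ty": 0, "tz": 0, "spin": 0, "fingers": 8},
])

```text
t: 8.3
tcp_pos: [436.6, -302.5, -9.1]
tcp_rot: [0.007, 0.728, 0.686, 0.002]
wrist_force: [0.3, 0.4, 0.2]
grip_width: 80.0
```

```bash

python3 -c "
from h import *
to(436,-302.5,-7,-3.5)
c=r.capture('side');cv2.imwrite('pics/side4.png',cv2.resize(c['pixels'][190:330,200:400],None,fx=4,fy=4))"
```

```text
t 8.3 tcp [ 436.6 -302.5   -9.1] jaw -3.39 tilt 0.81 F [0.3 0.4 0.2] w 80.0
 shift cm [-0.   -0.06 -0.21] spin 0.11
```

View pics/side4.png

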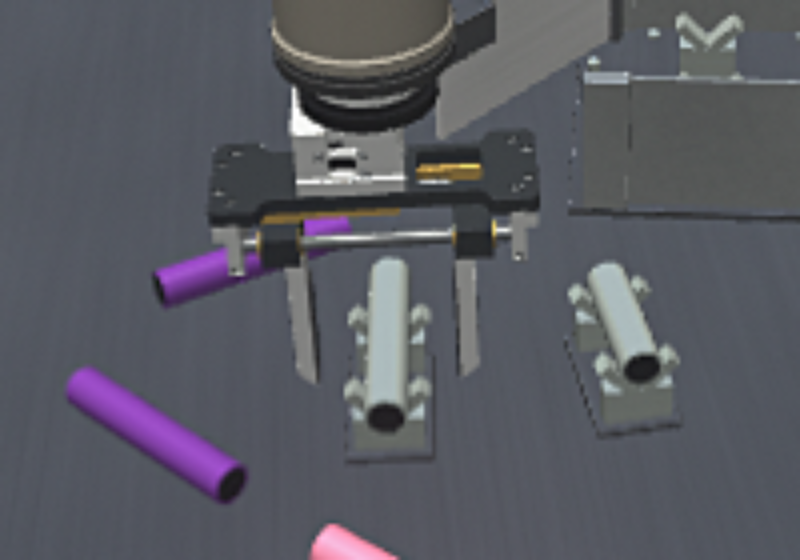

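The fingers now straddle the tube with their tips low on its sides, at crop (316,380) and (470,375), clear of the rest. Now I close them.

>>> apply_moves([
  {"tx": 0, "ty": 0, "tz": 0, "spin": 0, "fingers": 1.5},
  {"tx": 0, "ty": 0, "tz": 0, "spin": 0, "fingers": 1.5},
  {"tx": 0, "ty": 0, "tz": 0, "spin": 0, "fingers": 1.5},
  {"tx": 0, "ty": 0, "tz": 0, "spin": 0, "fingers": 1.5},
  {"tx": 0, "ty": 0, "tz": 0, "spin": 0, "fingers": 1.5},
  {"tx": 0, "ty": 0, "tz": 0, "spin": 0, "fingers": 1.5},
  {"tx": 0, "ty": 0, "tz": 0, "spin": 0, "fingers": 1.5},
  {"tx": 0, "ty": 0, "tz": 0, "spin": 0, "fingers": 1.5},
  {"tx": 0, "ty": 0, "tz": 0, "spin": 0, "fingers": 1.5},
  {"tx": 0, "ty": 0, "tz": 0, "spin": 0, "fingers": 1.5},
])

```text
t: 9.35
tcp_pos: [437.0, -302.8, -7.7]
tcp_rot: [0.007, 0.728, 0.686, 0.003]
wrist_force: [-0.7, 0.8, 0.9]
grip_width: 24.5
```

```bash

python3 -c "
from h import *
to(436,-302.5,130,-3.5)
c=r.capture('side');cv2.imwrite('pics/side5.png',cv2.resize(c['pixels'][190:330,200:400],None,fx=4,fy=4))"
```

```text
t 9.35 tcp [ 437.  -302.8   -7.7] jaw -3.41 tilt 0.9 F [-0.7  0.8  0.9] w 24.5
 shift cm [ -0.06   0.1  -13.77] spin 0.09
```

View pics/side5.png

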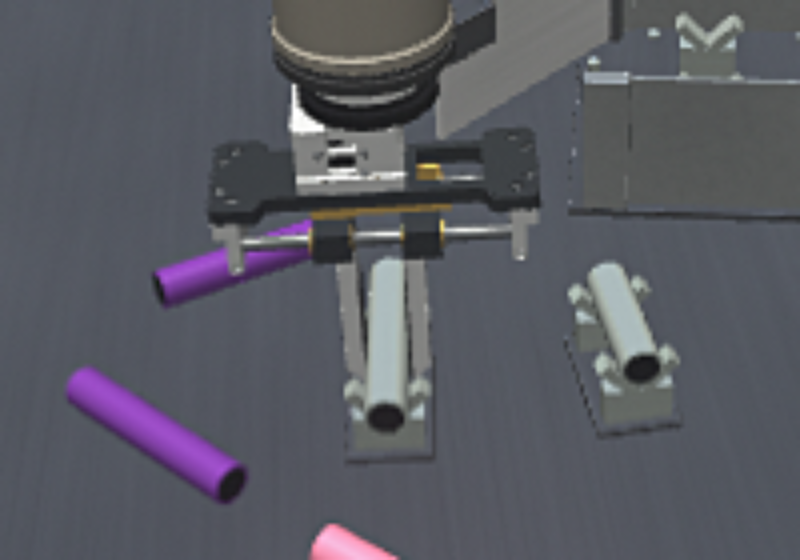

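Width 24.5 mm: the tube is held, with its axis at z=48 corresponding to TCP z=−7.7. Seating therefore corresponds to TCP z ≈ 2.3. Now I lift.

>>> apply_moves([
  {"tx": 0, "ty": 0, "tz": -1, "spin": 0, "fingers": 1.5},
  {"tx": 0, "ty": 0, "tz": -2, "spin": 0, "fingers": 1.5},
  {"tx": 0, "ty": 0, "tz": -2, "spin": 0, "fingers": 1.5},
  {"tx": 0, "ty": 0, "tz": -2, "spin": 0, "fingers": 1.5},
  {"tx": 0, "ty": 0, "tz": -2, "spin": 0, "fingers": 1.5},
  {"tx": 0, "ty": 0, "tz": -1.5, "spin": 0, "fingers": 1.5},
  {"tx": 0, "ty": 0, "tz": 0, "spin": 0, "fingers": 1.5},
])

```text
t: 10.1
tcp_pos: [434.9, -302.4, 103.9]
tcp_rot: [0.007, 0.728, 0.685, 0.002]
wrist_force: [0.2, 0.0, -1.3]
grip_width: 24.7
```

```bash

python3 -c "
from h import *
to(681,-14,95,-10.5)
c=r.capture('side');cv2.imwrite('pics/side6.png',cv2.resize(c['pixels'][190:330,200:400],None,fx=4,fy=4))"
```

```text
t 10.1 tcp [ 434.9 -302.4  103.9] jaw -3.47 tilt 0.87 F [ 0.2  0.  -1.3] w 24.7
 shift cm [30.29 22.8   1.01] spin 7.03
```

View pics/side6.png

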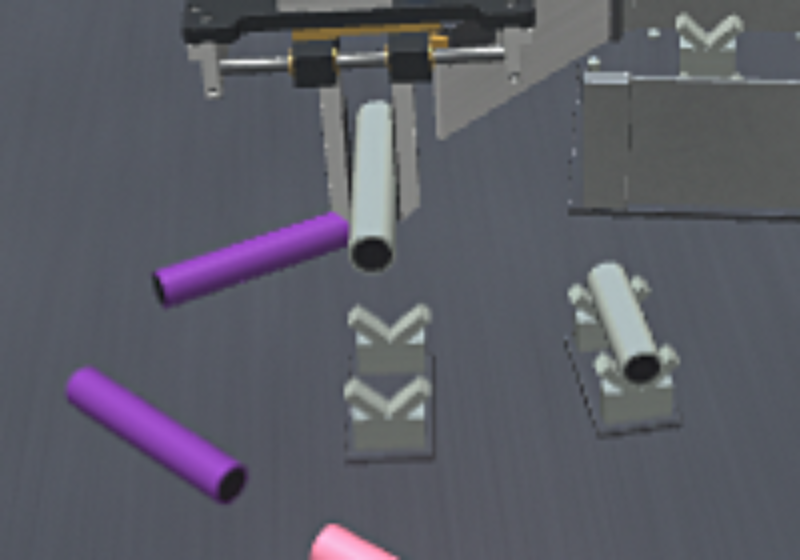

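>>> apply_moves([
  {"tx": 0, "ty": 0, "tz": 0, "spin": 7, "fingers": 1.5},
  {"tx": 1.5, "ty": 0.9, "tz": 0, "spin": 0, "fingers": 1.5},
  {"tx": 3, "ty": 1.8, "tz": 0, "spin": 0, "fingers": 1.5},
  {"tx": 3, "ty": 1.8, "tz": 0, "spin": 0, "fingers": 1.5},
  {"tx": 3, "ty": 1.8, "tz": 0, "spin": 0, "fingers": 1.5},
  {"tx": 3, "ty": 1.8, "tz": 0, "spin": 0, "fingers": 1.5},
  {"tx": 3, "ty": 1.8, "tz": 0, "spin": 0, "fingers": 1.5},
  {"tx": 3, "ty": 1.8, "tz": 0, "spin": 0, "fingers": 1.5},
  {"tx": 3, "ty": 1.8, "tz": 0, "spin": 0, "fingers": 1.5},
  {"tx": 3, "ty": 1.8, "tz": 0, "spin": 0, "fingers": 1.5},
  {"tx": 3, "ty": 1.8, "tz": 0, "spin": 0, "fingers": 1.5},
  {"tx": 1.5, "ty": 0.9, "tz": 0, "spin": 0, "fingers": 1.5},
  {"tx": 0, "ty": 0, "tz": 0, "spin": 0, "fingers": 1.5},
])

```text
t: 11.45
tcp_pos: [670.2, -29.0, 90.5]
tcp_rot: [0.002, 0.771, 0.637, -0.002]
wrist_force: [-0.2, 0.5, -0.4]
grip_width: 24.1
```

```bash

python3 -c "
from h import *
import pickle
to(681,-14,95,-10.5)
for n in ['wrist','side']:
  c=r.capture(n);pickle.dump(c,open(n+'7.pkl','wb'));cv2.imwrite('pics/%s7.png'%n,c['pixels'])"
```

```text
t 11.45 tcp [670.2 -29.   90.5] jaw -10.91 tilt 0.33 F [-0.2  0.5 -0.4] w 24.1
 shift cm [ 1.68  0.78 -0.46] spin -0.41
```

View pics/wrist7.png

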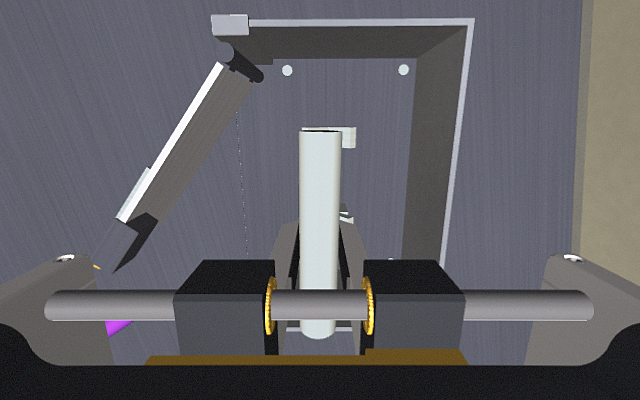

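View pics/side7.png

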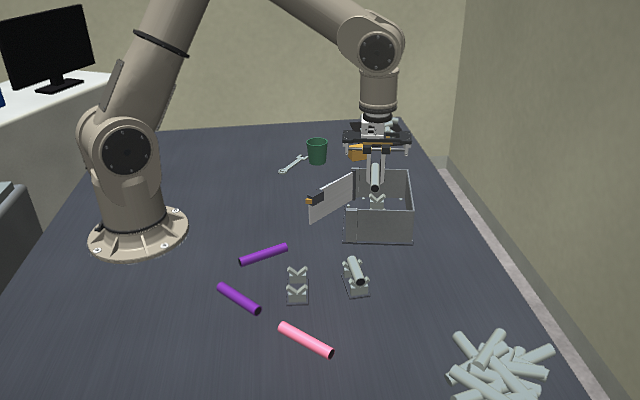

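```bash

python3 -c "
from h import *
import pickle
c=pickle.load(open('wrist7.pkl','rb'))
P=onplane(c,[(470,22),(446,240)],104);print('back wall mid',P.round(1).tolist());d=P[0]-P[1];a=np.degrees(np.arctan2(d[1],d[0]));print(a)
# tube ends in wrist + side
o=np.array([681-70*.9836,-14+70*.1805,0]);x=np.array([.9833,-.1822,0]);y=np.array([.1822,.9833,0])
for p in P: print('guard xy',(p-o)@x,(p-o)@y)
Q=onplane(c,[(354,127),(356,147),(342,128.),(344,147)],58);print('Vblock rim pts',[( round((q-o)@x,1),round((q-o)@y,1)) for q in Q])
S=onplane(c,[(287,70),(404,70)],6);print('bolts',[( round((q-o)@x,1),round((q-o)@y,1)) for q in S])
s=pickle.load(open('side7.pkl','rb'))
cv2.imwrite('pics/side7c.png',cv2.resize(s['pixels'][150:250,330:430],None,fx=6,fy=6,interpolation=cv2.INTER_CUBIC))
"
```

```text
back wall mid [[792.6, 85.3, 104.0], [766.2, -65.2, 104.0]]
80.08394878851527
guard xy 161.6018487738612 118.13259105071656
guard xy 163.15323201450204 -34.727641134478354
Vblock rim pts [(np.float64(93.8), np.float64(51.7)), (np.float64(96.1), np.float64(34.4)), (np.float64(83.4), np.float64(50.9)), (np.float64(85.4), np.float64(34.5))]
bolts [(np.float64(31.8), np.float64(106.3)), (np.float64(148.7), np.float64(105.4))]
```

View pics/side7c.png

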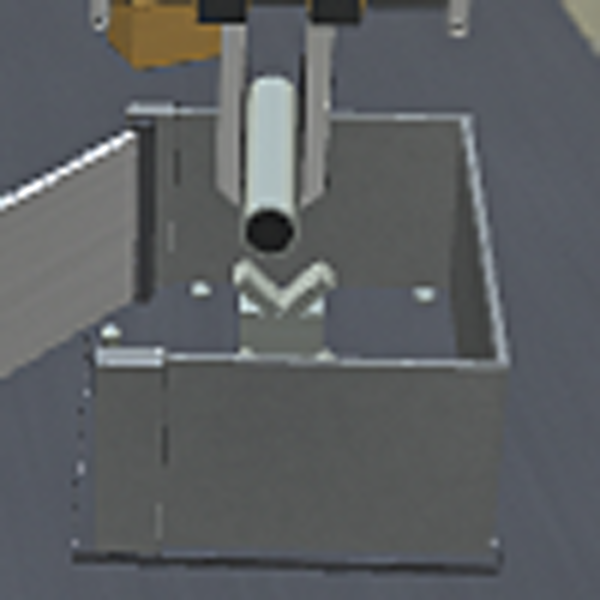

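>>> apply_moves([
  {"tx": 1.7, "ty": 0.9, "tz": 0, "spin": -0.5, "fingers": 1.5},
  {"tx": 0, "ty": 0, "tz": 0, "spin": 0, "fingers": 1.5},
  {"tx": 0, "ty": 0, "tz": 0, "spin": 0, "fingers": 1.5},
])

```text
t: 11.85
tcp_pos: [679.3, -20.4, 90.7]
tcp_rot: [0.002, 0.771, 0.637, -0.003]
wrist_force: [-0.4, -1.3, -1.4]
grip_width: 24.4
```

```bash

python3 -c "
from h import *
to(682,-13.5,2.3,-10.2)"
```

```text
t 11.85 tcp [679.3 -20.4  90.7] jaw -10.85 tilt 0.42 F [-0.4 -1.3 -1.4] w 24.4
 shift cm [0.79 0.15 8.84] spin -0.65
```

>>> apply_moves([
  {"tx": 0.8, "ty": 0.2, "tz": 1, "spin": -0.8, "fingers": 1.5},
  {"tx": 0.2, "ty": 0, "tz": 1.5, "spin": -0.3, "fingers": 1.5},
  {"tx": 0.1, "ty": 0, "tz": 1.5, "spin": 0, "fingers": 1.5},
  {"tx": 0, "ty": 0, "tz": 1, "spin": 0, "fingers": 1.5},
  {"tx": 0, "ty": 0, "tz": 0, "spin": 0, "fingers": 1.5},
])

```text
t: 12.35
tcp_pos: [681.7, -10.9, 35.2]
tcp_rot: [0.001, 0.765, 0.644, -0.004]
wrist_force: [0.2, 0.4, -0.8]
grip_width: 23.8
```

```bash

python3 -c "
from h import *
to(682,-13.5,2.3,-10.2)
c=r.capture('side');cv2.imwrite('pics/side8.png',cv2.resize(c['pixels'][150:250,330:430],None,fx=6,fy=6,interpolation=cv2.INTER_CUBIC))"
```

```text
t 12.35 tcp [681.7 -10.9  35.2] jaw -9.77 tilt 0.44 F [ 0.2  0.4 -0.8] w 23.8
 shift cm [-0.22  0.08  3.3 ] spin 0.43
```

View pics/side8.png

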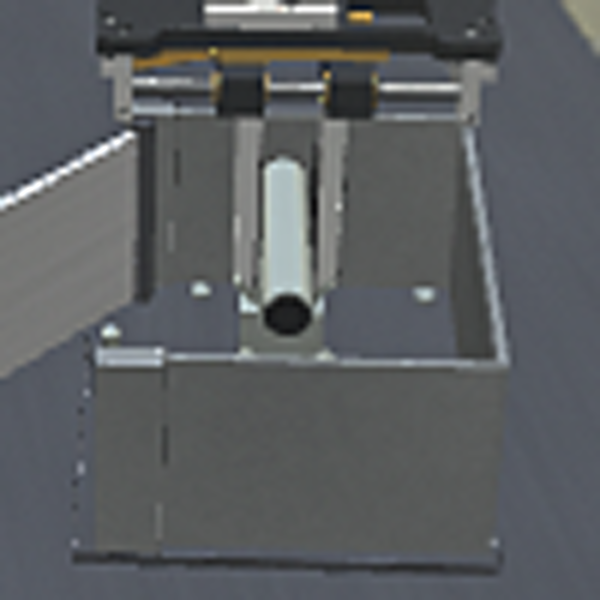

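>>> apply_moves([
  {"tx": -0.2, "ty": 0.1, "tz": 1, "spin": 0.4, "fingers": 1.5},
  {"tx": 0, "ty": 0, "tz": 0.8, "spin": 0, "fingers": 1.5},
  {"tx": 0, "ty": 0, "tz": 0.5, "spin": 0, "fingers": 1.5},
  {"tx": 0, "ty": 0, "tz": 0.2, "spin": 0, "fingers": 1.5},
  {"tx": 0, "ty": 0, "tz": 0, "spin": 0, "fingers": 1.5},
])

```text
t: 12.9
tcp_pos: [683.2, -14.2, 9.5]
tcp_rot: [0.002, 0.767, 0.641, -0.003]
wrist_force: [0.1, -0.7, -1.5]
grip_width: 24.1
```

```bash

python3 -c "
from h import *
to(682,-13.5,2.3,-10.2)"
```

```text
t 12.9 tcp [683.2 -14.2   9.5] jaw -10.26 tilt 0.42 F [ 0.1 -0.7 -1.5] w 24.1
 shift cm [ 0.05 -0.13  0.72] spin -0.06
```

>>> apply_moves([
  {"tx": 0, "ty": -0.1, "tz": 0.3, "spin": 0, "fingers": 1.5},
  {"tx": 0, "ty": 0, "tz": 0.2, "spin": 0, "fingers": 1.5},
  {"tx": 0, "ty": 0, "tz": 0.1, "spin": 0, "fingers": 1.5},
  {"tx": 0, "ty": 0, "tz": 0, "spin": 0, "fingers": 1.5},
])

```text
t: 13.3
tcp_pos: [682.6, -13.9, 3.7]
tcp_rot: [0.002, 0.767, 0.641, -0.003]
wrist_force: [-0.3, 0.4, -1.3]
grip_width: 24.3
```

```bash

python3 -c "
from h import *
to(682,-13.5,2.3,-10.2)
c=r.capture('side');cv2.imwrite('pics/side9.png',cv2.resize(c['pixels'][150:250,330:430],None,fx=6,fy=6,interpolation=cv2.INTER_CUBIC))"
```

```text
t 13.3 tcp [682.6 -13.9   3.7] jaw -10.24 tilt 0.39 F [-0.3  0.4 -1.3] w 24.3
 shift cm [ 0.03 -0.06  0.14] spin -0.04
```

View pics/side9.png

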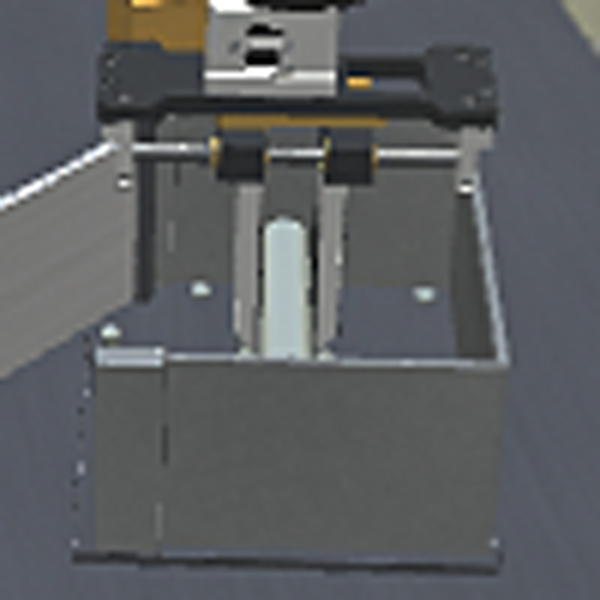

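The tube is down between the V-blocks, about 1 mm from seat. I lower a touch more and release.

>>> apply_moves([
  {"tx": 0, "ty": 0, "tz": 0.1, "spin": 0, "fingers": 1.5},
  {"tx": 0, "ty": 0, "tz": 0.1, "spin": 0, "fingers": 1.5},
  {"tx": 0, "ty": 0, "tz": 0, "spin": 0, "fingers": 2.6},
  {"tx": 0, "ty": 0, "tz": 0, "spin": 0, "fingers": 3.5},
  {"tx": 0, "ty": 0, "tz": 0, "spin": 0, "fingers": 5},
  {"tx": 0, "ty": 0, "tz": 0, "spin": 0, "fingers": 6},
  {"tx": 0, "ty": 0, "tz": 0, "spin": 0, "fingers": 6},
  {"tx": 0, "ty": 0, "tz": 0, "spin": 0, "fingers": 6},
  {"tx": 0, "ty": 0, "tz": 0, "spin": 0, "fingers": 6},
])

```text
t: 14.25
tcp_pos: [683.4, -13.9, 2.9]
tcp_rot: [0.003, 0.767, 0.641, -0.002]
wrist_force: [-0.1, -0.1, -0.6]
grip_width: 59.9
```

```bash

python3 -c "
from h import *
to(682,-13.5,2.3,-10.2)"
```

```text
t 14.25 tcp [683.4 -13.9   2.9] jaw -10.24 tilt 0.37 F [-0.1 -0.1 -0.6] w 59.9
 shift cm [ 0.02 -0.15  0.06] spin -0.04
```

>>> apply_moves([
  {"tx": 0, "ty": 0, "tz": -0.5, "spin": 0, "fingers": 6},
  {"tx": 0, "ty": 0, "tz": -1, "spin": 0, "fingers": 6},
  {"tx": 0, "ty": 0, "tz": -2, "spin": 0, "fingers": 6},
  {"tx": 0, "ty": 0, "tz": -3, "spin": 0, "fingers": 6},
  {"tx": 0, "ty": 0, "tz": -3, "spin": 0, "fingers": 6},
  {"tx": 0, "ty": 0, "tz": -3, "spin": 0, "fingers": 5},
  {"tx": 0, "ty": 0, "tz": 0, "spin": 0, "fingers": 3},
])

```text
t: 14.95
tcp_pos: [683.2, -14.0, 136.4]
tcp_rot: [0.003, 0.768, 0.641, -0.002]
wrist_force: [0.4, -0.8, 0.6]
grip_width: 47.0
```

```bash

python3 -c "
from h import *
import pickle
to(450,-14,130,-10.2)
for n in ['wrist','side']:
  c=r.capture(n);pickle.dump(c,open(n+'10.pkl','wb'));I=c['pixels']
  if n=='side': I=cv2.resize(I[150:250,330:430],None,fx=6,fy=6,interpolation=cv2.INTER_CUBIC)
  cv2.imwrite('pics/%s10.png'%n,I)"
```

```text
t 14.95 tcp [683.2 -14.  136.4] jaw -10.32 tilt 0.4 F [ 0.4 -0.8  0.6] w 47.0
 shift cm [ -4.17 -22.94   0.62] spin -0.12
```

View pics/wrist10.png

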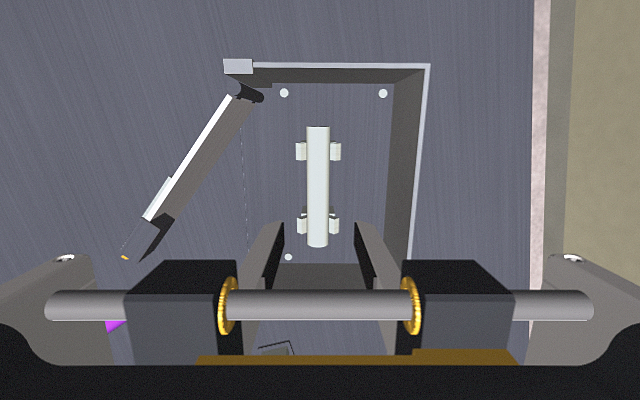

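View pics/side10.png

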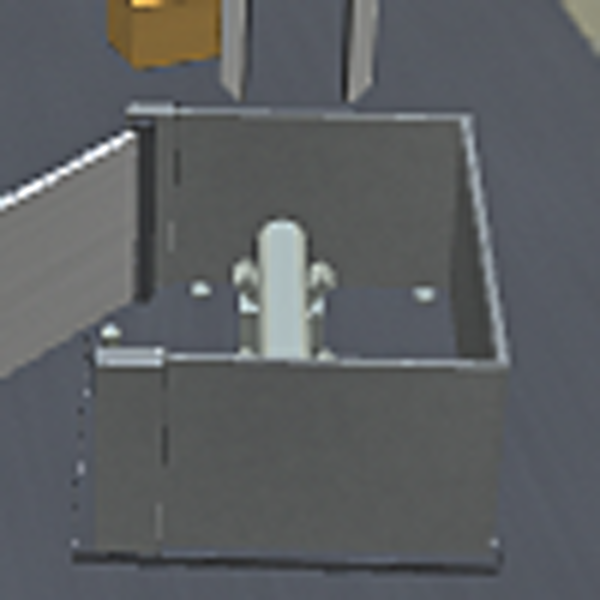

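The tube lies in both V-blocks: wrist ends (318,127) and (318,246), with about 15 px and 13 px beyond the blocks. Door open angle from the top view is about 0.67 rad. Next I close the fingers and move to outside the door.

>>> apply_moves([
  {"tx": 0.3, "ty": -2, "tz": 0, "spin": 0, "fingers": 0},
  {"tx": 0.3, "ty": -2.2, "tz": 0, "spin": 0, "fingers": 0},
  {"tx": 0.3, "ty": -2.2, "tz": 0, "spin": 0, "fingers": 0},
  {"tx": 0.3, "ty": -2.2, "tz": 0, "spin": 0, "fingers": 0},
  {"tx": 0.3, "ty": -2.2, "tz": 0, "spin": 0, "fingers": 0},
  {"tx": 0.3, "ty": -2.2, "tz": 0, "spin": 0, "fingers": 0},
  {"tx": 0.3, "ty": -2.2, "tz": 0, "spin": 0, "fingers": 0},
  {"tx": 0.3, "ty": -2, "tz": 0, "spin": 0, "fingers": 0},
  {"tx": 0, "ty": 0, "tz": 0, "spin": 0, "fingers": 0},
  {"tx": 0, "ty": 0, "tz": 0, "spin": 0, "fingers": 0},
])

```text
t: 16.05
tcp_pos: [503.5, 42.4, 124.8]
tcp_rot: [-0.001, 0.767, 0.641, -0.01]
wrist_force: [0.7, 0.4, 0.0]
grip_width: 0.8
```

```bash
cat >> h.py <<'E'
O=np.array([614.1,-1.6,0]);GX=np.array([.9842,-.1771,0]);GY=np.array([.1771,.9842,0])
def gto(gx,gy,z):
    s=r.sense();p=s['tcp_pos']-O;print('guard now',round(p@GX,1),round(p@GY,1))
    w=O+gx*GX+gy*GY; to(w[0],w[1],z,-10.2)
E
python3 -c "
from h import *
import pickle
gto(-105,24,5)
for n in ['wrist','top']:
  c=r.capture(n);pickle.dump(c,open(n+'11.pkl','wb'));I=c['pixels']
  if n=='top': I=cv2.resize(I[105:225,235:365],None,fx=5,fy=5,interpolation=cv2.INTER_CUBIC)
  cv2.imwrite('pics/%s11.png'%n,I)"
```

```text
guard now -116.6 23.7
t 16.05 tcp [503.5  42.4 124.8] jaw -10.23 tilt 1.14 F [0.7 0.4 0. ] w 0.8
 shift cm [ 0.19  1.34 11.96] spin -0.03
```

View pics/wrist11.png

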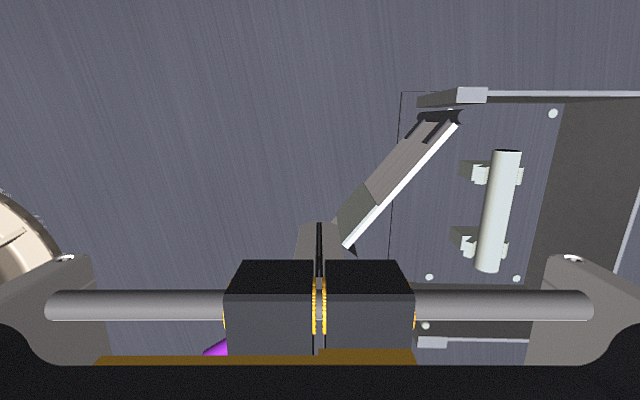

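View pics/top11.png

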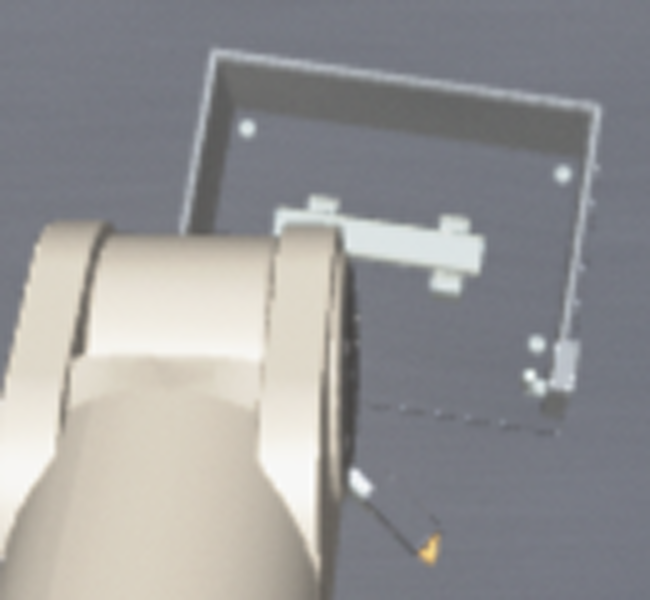

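The tube is still seated. The closed fingers are outside the door face, and the door is still ajar (tongue at crop (430,548)). I descend beside it.

>>> apply_moves([
  {"tx": 0, "ty": 0.3, "tz": 2, "spin": 0, "fingers": 0},
  {"tx": 0, "ty": 0, "tz": 2, "spin": 0, "fingers": 0},
  {"tx": 0, "ty": 0, "tz": 2, "spin": 0, "fingers": 0},
  {"tx": 0, "ty": 0, "tz": 2, "spin": 0, "fingers": 0},
  {"tx": 0, "ty": 0, "tz": 2, "spin": 0, "fingers": 0},
  {"tx": 0, "ty": 0, "tz": 1, "spin": 0, "fingers": 0},
  {"tx": 0, "ty": 0, "tz": 0, "spin": 0, "fingers": 0},
  {"tx": 0, "ty": 0, "tz": 0, "spin": 0, "fingers": 0},
])

```text
t: 16.95
tcp_pos: [510.8, 36.0, 9.8]
tcp_rot: [0.001, 0.769, 0.639, -0.011]
wrist_force: [1.1, -0.6, -0.3]
grip_width: 0.7
```

```bash

python3 -c "
from h import *
gto(-93.5,14.6,5)
c=r.capture('side');I=c['pixels']
cv2.imwrite('pics/side12.png',cv2.resize(I[130:260,270:430],None,fx=4.5,fy=4.5,interpolation=cv2.INTER_CUBIC))"
```

```text
guard now -108.3 18.7
t 16.95 tcp [510.8  36.    9.8] jaw -10.54 tilt 1.24 F [ 1.1 -0.6 -0.3] w 0.7
 shift cm [-0.39  1.49  0.47] spin -0.34
```

View pics/side12.png

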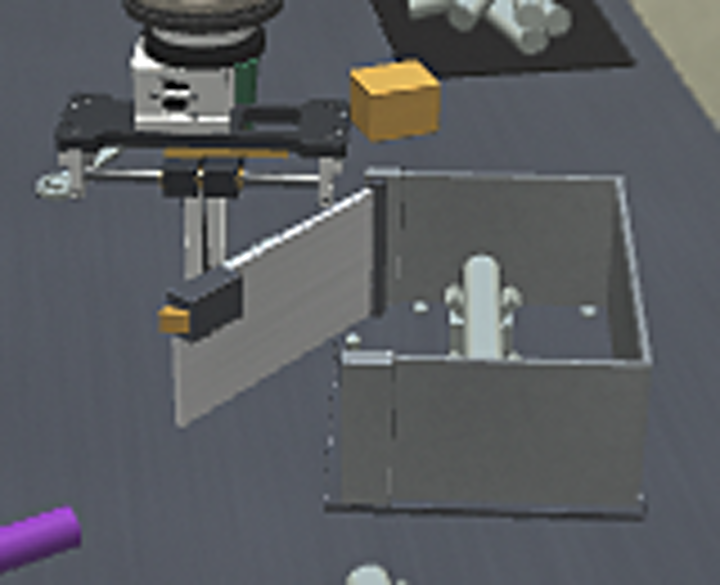

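>>> apply_moves([
  {"tx": -0.3, "ty": 0.5, "tz": 0, "spin": 0, "fingers": 0},
  {"tx": -0.3, "ty": 0.5, "tz": 0, "spin": 0, "fingers": 0},
  {"tx": -0.3, "ty": 0.5, "tz": 0, "spin": 0, "fingers": 0},
  {"tx": -0.3, "ty": 0.5, "tz": 0, "spin": 0, "fingers": 0},
  {"tx": -0.3, "ty": 0.5, "tz": 0, "spin": 0, "fingers": 0},
  {"tx": -0.2, "ty": 0.4, "tz": 0, "spin": 0, "fingers": 0},
  {"tx": 0, "ty": 0, "tz": 0, "spin": 0, "fingers": 0},
])

```text
t: 17.7
tcp_pos: [539.7, 12.5, 12.2]
tcp_rot: [0.001, 0.769, 0.639, -0.009]
wrist_force: [-0.2, 0.1, -0.2]
grip_width: 0.3
```

```bash

python3 -c "
from h import *
gto(-61,-10.7,9)
c=r.capture('side');I=c['pixels']
cv2.imwrite('pics/side13.png',cv2.resize(I[130:260,270:430],None,fx=4.5,fy=4.5,interpolation=cv2.INTER_CUBIC))"
```

```text
guard now -75.7 0.7
t 17.7 tcp [539.7  12.5  12.2] jaw -10.51 tilt 1.06 F [-0.2  0.1 -0.2] w 0.3
 shift cm [-1.13  1.48  0.32] spin -0.31
```

View pics/side13.png

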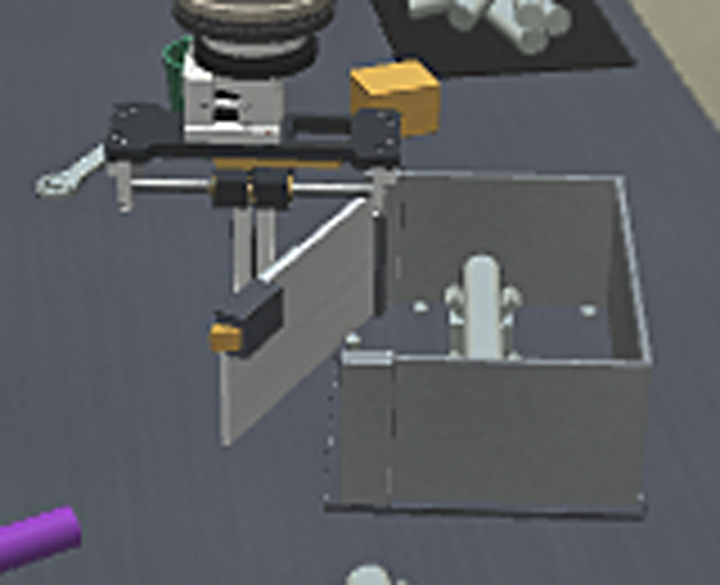

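The door is swinging shut with the fingers on its outer face. I continue.

>>> apply_moves([
  {"tx": -0.3, "ty": 0.4, "tz": 0.1, "spin": 0, "fingers": 0},
  {"tx": -0.3, "ty": 0.4, "tz": 0, "spin": 0, "fingers": 0},
  {"tx": -0.3, "ty": 0.4, "tz": 0.1, "spin": 0, "fingers": 0},
  {"tx": -0.2, "ty": 0.4, "tz": 0, "spin": 0, "fingers": 0},
  {"tx": -0.2, "ty": 0.4, "tz": 0, "spin": 0, "fingers": 0},
  {"tx": -0.2, "ty": 0.4, "tz": 0, "spin": 0, "fingers": 0},
  {"tx": -0.2, "ty": 0.4, "tz": 0, "spin": 0, "fingers": 0},
  {"tx": -0.1, "ty": 0.3, "tz": 0, "spin": 0, "fingers": 0},
  {"tx": 0, "ty": 0, "tz": 0, "spin": 0, "fingers": 0},
])

```text
t: 18.65
tcp_pos: [569.4, -12.0, 9.9]
tcp_rot: [0.001, 0.769, 0.64, -0.009]
wrist_force: [-0.2, -0.1, 0.1]
grip_width: 0.6
```

```bash

python3 -c "
from h import *
gto(-32,-22,9)
c=r.capture('side');I=c['pixels']
cv2.imwrite('pics/side14.png',cv2.resize(I[130:260,270:430],None,fx=4.5,fy=4.5,interpolation=cv2.INTER_CUBIC))"
```

```text
guard now -42.1 -18.2
t 18.65 tcp [569.4 -12.    9.9] jaw -10.45 tilt 1.03 F [-0.2 -0.1  0.1] w 0.6
 shift cm [-0.38  1.02  0.09] spin -0.25
```

View pics/side14.png

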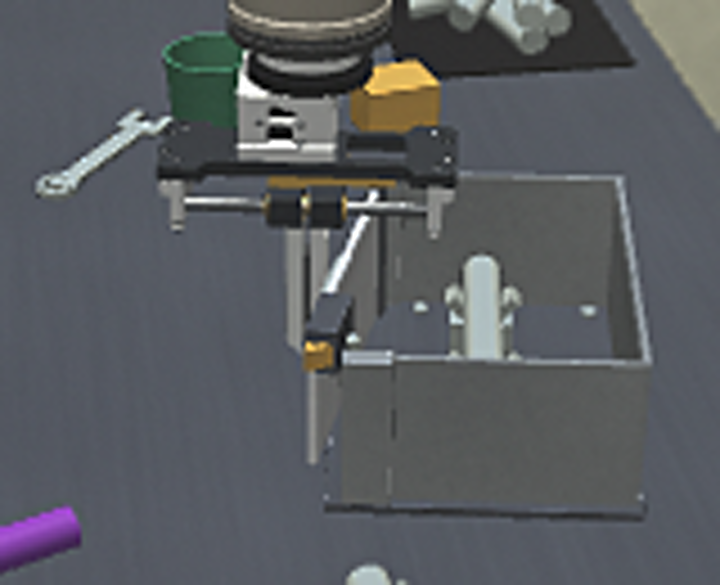

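>>> apply_moves([
  {"tx": -0.1, "ty": 0.3, "tz": 0, "spin": 0, "fingers": 0},
  {"tx": -0.1, "ty": 0.3, "tz": 0, "spin": 0, "fingers": 0},
  {"tx": -0.1, "ty": 0.3, "tz": 0, "spin": 0, "fingers": 0},
  {"tx": 0, "ty": 0.3, "tz": 0, "spin": 0, "fingers": 0},
])

```text
t: 19.1
tcp_pos: [579.9, -16.9, 9.7]
tcp_rot: [0.0, 0.768, 0.64, -0.009]
wrist_force: [-10.2, 0.4, 7.2]
grip_width: 0.4
```

```bash

python3 -c "
from h import *
gto(-18,-25,9)"
```

```text
guard now -31.0 -21.1
t 19.1 tcp [579.9 -16.9   9.7] jaw -10.42 tilt 1.09 F [-10.2   0.4   7.2] w 0.4
 shift cm [-0.39  1.3   0.06] spin -0.22
```

>>> apply_moves([
  {"tx": -0.1, "ty": 0.5, "tz": 0, "spin": 0, "fingers": 0},
  {"tx": 0, "ty": 0.5, "tz": 0, "spin": 0, "fingers": 0},
  {"tx": 0, "ty": 0.5, "tz": 0, "spin": 0, "fingers": 0},
])

```text
t: 19.4
tcp_pos: [592.1, -20.3, 9.1]
tcp_rot: [-0.002, 0.768, 0.64, -0.011]
wrist_force: [-40.9, 8.0, 28.0]
grip_width: 0.8
```

```bash

python3 -c "
from h import *
gto(-18,-25,9)
c=r.capture('side');I=c['pixels']
cv2.imwrite('pics/side15.png',cv2.resize(I[180:250,310:390],None,fx=8,fy=8,interpolation=cv2.INTER_CUBIC))"
```

```text
guard now -18.3 -22.3
t 19.4 tcp [592.1 -20.3   9.1] jaw -10.43 tilt 1.31 F [-40.9   8.   28. ] w 0.8
 shift cm [-0.27  0.04  0.01] spin -0.23
```

View pics/side15.png

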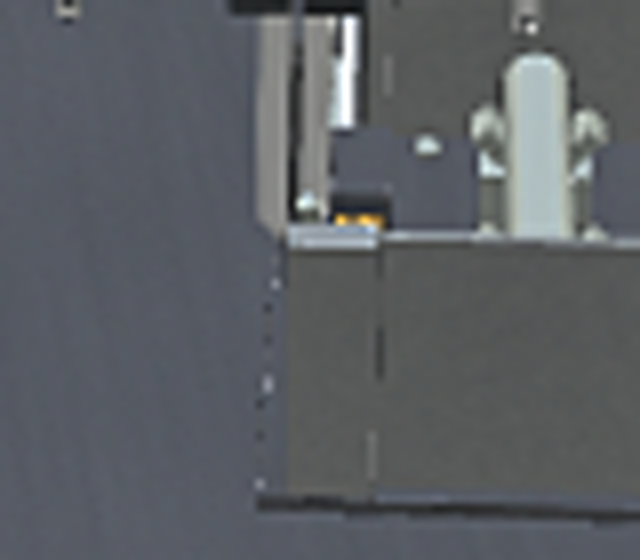

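The push rose to about 40 N at the hard stop. The brass tongue (crop (345–385,218)) is now inside the strike pin (crop (308,203)). I back off.

>>> apply_moves([
  {"tx": 0, "ty": -0.5, "tz": 0, "spin": 0, "fingers": 0},
  {"tx": 0, "ty": -1, "tz": 0, "spin": 0, "fingers": 0},
  {"tx": 0, "ty": -1.5, "tz": 0, "spin": 0, "fingers": 0},
  {"tx": 0, "ty": -2, "tz": 0, "spin": 0, "fingers": 0},
  {"tx": 0, "ty": -1, "tz": 0, "spin": 0, "fingers": 0},
  {"tx": 0, "ty": 0, "tz": -2, "spin": 0, "fingers": 0},
  {"tx": 0, "ty": 0, "tz": -3, "spin": 0, "fingers": 0},
  {"tx": 0, "ty": 0, "tz": -4, "spin": 0, "fingers": 0},
  {"tx": 3, "ty": 0, "tz": -4, "spin": 0, "fingers": 0},
  {"tx": 4, "ty": 0, "tz": 0, "spin": 0, "fingers": 0},
  {"tx": 4, "ty": 0, "tz": 0, "spin": 0, "fingers": 0},
  {"tx": 4, "ty": 0, "tz": 0, "spin": 0, "fingers": 0},
  {"tx": 4, "ty": 0, "tz": 0, "spin": 0, "fingers": 0},
  {"tx": 4, "ty": 0, "tz": 0, "spin": 0, "fingers": 0},
  {"tx": 2, "ty": 0, "tz": 0, "spin": 0, "fingers": 0},
  {"tx": 0, "ty": 0, "tz": 0, "spin": 0, "fingers": 0},
])

```text
t: 21.05
tcp_pos: [580.1, 248.1, 144.2]
tcp_rot: [-0.002, 0.769, 0.639, -0.007]
wrist_force: [0.2, -0.4, -0.5]
grip_width: 0.4
```

```bash

python3 -c "
from h import *
import pickle
gto(-18,-25,9)
c=r.capture('side');I=c['pixels']
cv2.imwrite('pics/side16.png',cv2.resize(I[160:250,310:420],None,fx=6,fy=6,interpolation=cv2.INTER_CUBIC))
c=r.capture('top');I=c['pixels'];pickle.dump(c,open('top16.pkl','wb'))
cv2.imwrite('pics/top16.png',I)
cv2.imwrite('pics/top16c.png',cv2.resize(I[105:225,255:365],None,fx=5,fy=5,interpolation=cv2.INTER_CUBIC))"
```

```text
guard now -77.7 239.8
t 21.05 tcp [580.1 248.1 144.2] jaw -10.59 tilt 0.79 F [ 0.2 -0.4 -0.5] w 0.4
 shift cm [-26.33   6.3   13.65] spin -0.39
```

View pics/side16.png

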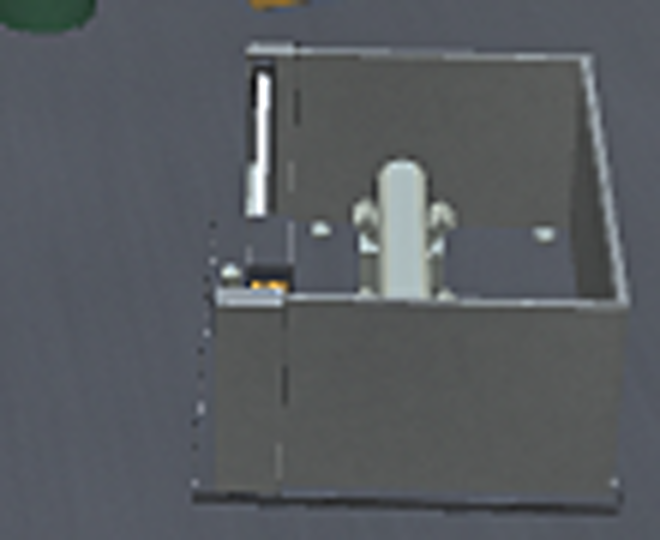

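View pics/top16c.png

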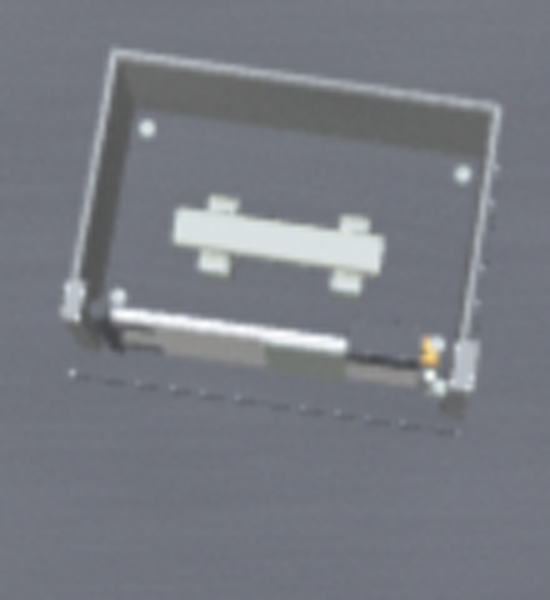

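View pics/top16.png

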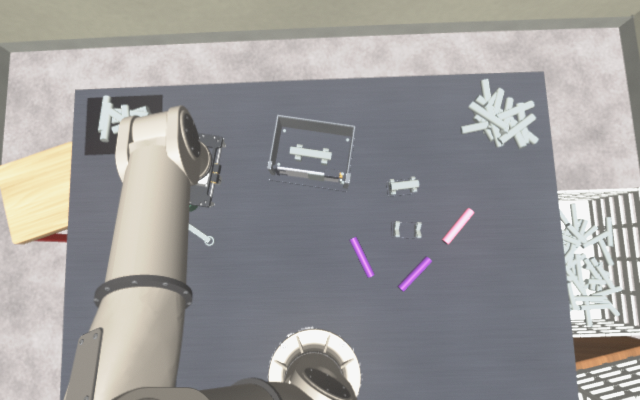

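```bash

python3 -c "
from h import *
import pickle
for f in('top0','top16'):
  c=pickle.load(open(f+'.pkl','rb'));I=c['pixels']
  h=cv2.cvtColor(cv2.resize(I,None,fx=4,fy=4,interpolation=cv2.INTER_CUBIC),cv2.COLOR_BGR2HSV);m=cv2.inRange(h,(8,90,90),(30,255,255));m[:,:1100]=0;m[:,1450:]=0
  v,u=np.where(m>0);P=onplane(c,np.c_[(u-1.5)/4,(v-1.5)/4],97)-O
  hd=P-100*GY
  print(f,len(u),'gx',(P@GX).min().round(1),(P@GX).max().round(1),'gy',(P@GY).min().round(1),(P@GY).max().round(1),'dist from hinge',np.linalg.norm(hd[:,:2],axis=1).min().round(1),np.linalg.norm(hd[:,:2],axis=1).max().round(1))
c=pickle.load(open('top16.pkl','rb'))
s=lambda x,y:(255+(x+.5)/5-.5,105+(y+.5)/5-.5)
for n,q,z in (('door',[s(115,316),s(340,345)],104),('strike',[s(429,376)],108),('tube',[s(175,225),s(383,255)],58)):
  P=onplane(c,q,z)-O;print(n,[(round(p@GX,1),round(p@GY,1)) for p in P])
s=r.sense();print(s['t'])
"
```

```text
top0 154 gx -129.1 -114.5 gy -60.6 -52.0 dist from hinge 195.4 205.0
top16 127 gx -3.1 9.9 gy -103.3 -95.3 dist from hinge 195.3 203.3
door [(np.float64(-2.4), np.float64(90.6)), (np.float64(-0.4), np.float64(-45.6))]
strike [(np.float64(-12.2), np.float64(-100.7))]
tube [(np.float64(70.0), np.float64(69.7)), (np.float64(69.5), np.float64(-62.4))]
21.15
```

```bash
python3 -c "
from h import *
print(r.sign_off())"
```

```text
the job is handed in; nothing more can be done
None
```

The long tube is in the cradle and the door is latched. The job is handed in at about 21 s of the 54 s allowed; the sign-off gives no verdict.

**What I did:** I took the long tube from the nearer rest, set it in both V-blocks and let it go. Then I pushed the door shut with closed fingers until the tongue passed the strike pin, and moved the arm clear.

**Last checks (top view, box frame, hand-picked pixels):**
- **Tube:** it lies at x ≈ 70 mm, about 4 mm off centre along the cradle, and within about 0.005 rad of its line.
- **Door:** its line measures about −0.015 rad, which is shut.
- **Tongue:** it spans x −3 to +10 mm, behind the strike pin, which I measured at −12 mm (given: −9 mm).
- **Other items:** the short tube is where it was. I did not measure the tin, spanner and brass block again; the arm hid the tin and block in the last top view.

**What disagreed or went wrong:**
- **Missed first grasp:** the fingertips really end about 37 mm above the reported TCP. My first grasp closed above the tube without moving it, and I corrected for the offset after that.
- **Tongue reach:** it measured 203.3 mm from the hinge, against 205.0 mm when free. That is within the 3 mm limit, but the pin or post may be hiding the tip.
- **Hard final push:** wrist force on the fingers reached about 50 N in total (41 N along the push) at the hard stop, well above the 8 N expected. That is below the 120 N wrist limit. The 40 N limit is for the arm and gripper body, and I saw only the fingers touching the door.

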